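# Put the niche in order and set the empty jar out for refilling

### The arm

A 6-joint arm with a two-finger parallel gripper is mounted at the origin on the work surface. World frame = base frame: x ahead of the robot, y to its left, z up, the work surface at z = 0. Lengths are in m, angles in rad, forces in N, time in s.
With the tool pointing down it reaches from about 0.35 to 0.725 m from the base axis. Payload 6 kg.
Tool frame: the origin (TCP) lies at the very end of the fingers, on their centre line; the grasp point (between the pads) lies 19 mm behind it (bot.grip_depth is the distance from the TCP to the grasp point, in m); z points along the fingers, y is the line along which they close (so a half turn about z gives the same grasp; the last joint's range is limited). The gripper opens to 85 mm and grips with 20 to 120 N. Pads are 22 mm wide; open, the fingers measure 114 mm over their backs; the gripper's body (76 mm by 85 mm) begins 54 mm behind the grasp point. The pads swing forward as they close: fully open they stand 13 mm farther back than shut.
Start: joints at [-0.78, 0.04, 0.085, 0, -1.615, -0.334], TCP at [0.265, -0.538, 0.204] pointing down, gripper open.
Joint ranges: [-2.56, 2.56], [-1.29, 2.01], [-1.08, 1.49], [-3.29, 1.98], [-2.81, -0.18], [-2.99, 2.99]. Speed limits (rad/s): [2.57, 2.57, 3.01, 3.14, 3.14, 3.14].

### API

Orientations are given as a unit quaternion [x, y, z, w].
In Python, from plant import monitor, imaging, job, bot gives the robot as it stands.
- The arm moves only by the tool servo_tool, never from a script. Its argument "plan" is a list of rows, each a list of 3 entries, a list of its own where there are three numbers: the shift along the tool's x, y, z in m, then the turn, a rotation vector about the tool's x, y, z in degrees, then the closure, from 0 (fully open) to 1 (shut). In form: [[[tx, ty, tz], [rx, ry, rz], claw], ...]. A call has 1 to 10 rows; each row is the pose to reach, as a shift and turn from the pose commanded when the call began, along the tool's axes at that moment; what a row does not reach only later rows make up. A row lasts 1/10 s, in which the tool goes at most 50 mm and 8.59 degrees, less where a joint would pass 70% of its speed; a pose out of reach is approached as far as the arm can. A call with a gripper value outside its range is refused whole. The fingers move at their own pace and stop on an object; "force" is the grip in N (left out, the last holds). Time passes only in rows, so rows that repeat a pose let the fingers close. It gives the time, the measured TCP pose, the force, the opening and the grip force at its end, in the units of the state.
- monitor.get_state(): the state, without advancing time (a new reading comes with each control period).
- imaging.grab_frame(name): name is "scene" or "side" or "wrist"; returns (picture, depth): 400x640x3 uint8, red, green, blue; 400x640 float32, m along the optical axis (not along the pixel's ray), 0 where there is no reading.
- imaging.get_calibration(name): a dict with "K" (3x3 intrinsics, pixels), "world_from_camera" (4x4, takes a point from camera to world coordinates); the wrist camera has in their place "T_tool_cam" (4x4, takes a point from camera to tool coordinates, whose origin is the TCP and whose axes are the flange's). Camera axes: x right, y down, z forward; pixel columns grow to the right and rows downward; lengths in m; the calibration is good to about 2 mm. A picture is of the moment at which its call begins: read the wrist's pose just before it. get_calibration takes no time and is no camera call.
- job.sign_off(): hands the job in; it is judged then, once.
The state is a dict: "time_s": time; "q": joint angles; "joint_vel": joint speeds; "effort": joint torques, N m; "tool_pos": TCP position; "eef_rot": TCP orientation; "force": force on the tool from outside, world axes, zero at the start; "moment": the same for the moment, N m; "grip_width": finger opening in m; "finger_force": force on a finger pad.
Only numpy, scipy, OpenCV 4.12 (cv2) and the standard library are available. Lean on these libraries where they do the work, as an engineer would, in place of code of your own. Each camera call takes 0.05 s, during which the arm holds its last target. There are 200 camera calls.

### The job

Put the niche in order after cooking: stand the aluminium pot and the steel katori each in the round wooden rest that fits it, and lay the white spoon in the spoon-shaped rest with its bowl in the round end. Feel by lifting which of the two brown jars is nearly empty, stand that one upright in the square steel refill tray, and leave the full one standing on the turntable. Set everything down without dropping it, the jars and pot never tipped over, leaving the spice tin on the turntable and the mortar in its place.

Things in the scene. Friction and masses are not known exactly. Their poses are not given: they have to be found in the camera images.
- pot: Small round aluminium pot with its lid pressed on tight (one piece). Foot 84 mm across, lid edge 102 mm across, lid top 72 mm high; above it a black knob 22 mm across from 74 to 98 mm height, the place to take it. About 0.36 kg. Origin: centre of its underside, z up.
- katori: Open round steel katori (small straight-sided bowl), 62 mm across outside, 40 mm tall, foot 52 mm across, wall 2.5 mm, about 90 g, empty. Take it across the outside from above. Origin: centre of its underside, z up.
- spoon: White melamine spoon, 175 mm long, 45 g, hollow up. Round bowl 54 mm across, 14 mm deep. Origin: underside of the bowl at its centre; z up; +x points away from the handle, which runs along -x to its tip 148 mm from the origin. The handle arches: 46 to 91 mm from the origin it is level, 14 mm wide, 16 to 24 mm above the underside; it balances there (grasp about 60 mm from the origin).
- jar_a: One of two closed brown glass jars that look alike: 60 mm across, 115 mm tall, black cap 53 mm across (straight glass wall up to 85 mm: grasp it there from above). Origin: centre of underside. Stands on the turntable. One jar is full (0.48 to 0.63 kg), the other nearly empty (0.2 to 0.28 kg), felt only by lifting.
- jar_b: One of two closed brown glass jars that look alike: 60 mm across, 115 mm tall, black cap 53 mm across (straight glass wall up to 85 mm: grasp it there from above). Origin: centre of underside. Stands on the turntable. One jar is full (0.48 to 0.63 kg), the other nearly empty (0.2 to 0.28 kg), felt only by lifting.
- pot_rest: The larger of two round wooden rests, fixed: 124 mm across, 14 mm high, with a flat round recess 106 mm across whose floor is 10 mm above the board. The pot sits in it. Origin: centre of its underside.
- katori_rest: The smaller of two round wooden rests, fixed: 98 mm across, 14 mm high, with a flat round recess 80 mm across whose floor is 10 mm above the board. The katori sits in it. Origin: centre of its underside.
- spoon_rest: Fixed spoon-shaped wooden rest, 200 mm long: round dish 84 mm across outside joined to a straight trough 40 mm wide inside; floor 5 mm, rim 10 mm above the board. Origin: on its underside; +x points to the dish centre, 60 mm away; the trough runs along -x to 99 mm. The spoon lies with bowl in dish, handle along the trough; its handle point 60 mm from its origin comes over this origin.
- refill_tray: Square steel refill tray, fixed, 104 x 104 mm, rim 12 mm high and 3 mm thick, floor 3 mm above the board. Origin: centre of its underside, x and y along its sides.
- turntable: Round grey plastic turntable, 210 mm across, turning easily about its upright axis, with a lip 5 mm thick standing 26 mm above the board; its flat top, on which the jars and a tin stand, is 18 mm above the board. Origin: on its axis, 6 mm below that top (12 mm above the board).
- spice_tin: Bystander: round steel spice tin, 56 mm across, 62 mm tall plus an 8 mm lid knob, standing on the turntable. Origin: centre of its underside. It is to stay standing on the turntable (it may ride round with it).
- mortar: Bystander: brass mortar with its pestle leaning in it, 84 mm across, 70 mm tall (pestle up to 124 mm high, leaning towards +x, its knob within 35 mm of the axis), 0.8 kg, on the board. Origin: centre of its underside. It is to stay where it is.
Not all that is in view belongs to the job. Leave any blue or purple look-alike of the jar_a alone.

How it is judged:
At the end, for the whole second after the job is handed in: Upright and at rest: pot in the larger round rest (within 13 mm, foot on its floor), katori in the smaller (14 mm), spoon in its rest, bowl in the dish (16 mm); the nearly empty jar on the refill tray (28 mm of centre), the full jar on the turntable (72 mm of axis). Any order (horizontal distance between pot and pot_rest below 0.013 m and z of pot in the frame of pot_rest between 0.006 and 0.014 m and angle between pot's own z axis and vertical below 0.06 rad and horizontal distance between katori and katori_rest below 0.014 m and z of katori in the frame of katori_rest between 0.006 and 0.014 m and angle between katori's own z axis and vertical below 0.08 rad and x of spoon in the frame of spoon_rest between 0.044 and 0.076 m and y of spoon in the frame of spoon_rest between -0.016 and 0.016 m and x of spoon_rest in the frame of spoon between -0.076 and -0.044 m and y of spoon_rest in the frame of spoon between -0.016 and 0.016 m and z of spoon in the frame of spoon_rest between 0.001 and 0.009 m and angle between spoon's own z axis and vertical below 0.1 rad and linear speed of each of pot, katori, spoon, jar_a, jar_b below 0.02 m/s and ((horizontal distance between jar_a and refill_tray below 0.028 m and z of jar_a in the frame of refill_tray between -0.001 and 0.007 m and angle between each of jar_a, jar_b's own z axis and vertical below 0.06 rad and horizontal distance between jar_b and turntable below 0.072 m and z of jar_b in the frame of turntable between 0.002 and 0.01 m and contact force between jar_a and refill_tray between 0.5 and 3.7 N and contact force between jar_b and turntable above 3.7 N) or (horizontal distance between jar_b and refill_tray below 0.028 m and z of jar_b in the frame of refill_tray between -0.001 and 0.007 m and angle between each of jar_b, jar_a's own z axis and vertical below 0.06 rad and horizontal distance between jar_a and turntable below 0.072 m and z of jar_a in the frame of turntable between 0.002 and 0.01 m and contact force between jar_b and refill_tray between 0.5 and 3.7 N and contact force between jar_a and turntable above 3.7 N))); the robot touches nothing.
It fails at once if the mortar is pushed out of its place (more than 20 mm) (distance of mortar from where it was at the start of the episode above 0.02 m).
It fails at once if the spice tin is tipped or taken off the turntable (angle between spice_tin's own z axis and vertical above 0.35 rad or horizontal distance between spice_tin and turntable above 0.095 m or z of spice_tin in the frame of turntable above 0.03 m).
It fails at once if a jar or the pot is tipped over (angle between any of jar_a, jar_b, pot's own z axis and vertical above 0.8 rad).
It fails at once if a thing is dropped or thrown instead of set down (falls free of the fingers faster than 0.6 m/s) ((contact force between the fingers and pot below 0.05 N and linear speed of pot above 0.6 m/s) or (contact force between the fingers and katori below 0.05 N and linear speed of katori above 0.6 m/s) or (contact force between the fingers and spoon below 0.05 N and linear speed of spoon above 0.6 m/s) or (contact force between the fingers and jar_a below 0.05 N and linear speed of jar_a above 0.6 m/s) or (contact force between the fingers and jar_b below 0.05 N and linear speed of jar_b above 0.6 m/s)).
It also fails if it takes over 136 s, if anything falls off the work surface, if the arm or the gripper's body presses on something with over 40 N, if the wrist force passes 120 N, or if a joint passes its speed limit or range.

## Working session

There is one attempt and no reset: what is moved stays moved. The work goes in short steps, Python scripts to look and compute and a tool call to move; the robot and the scene stay as the last step left them, time stands still between calls to the robot, and variables do not carry over. Pictures are saved under pics/ and viewed, at most 14 in all, crops included, and the job is handed in when it is done.

Besides the shell and the picture viewer there is one more tool, called after "Call:" in YAML: its name, and indented under it one key for each argument. servo_tool: Moves the arm, as the interface text tells. Its arguments: {"type":"object","properties":{"plan":{"type":"array"},"force":{"type":"number"}},"required":["plan"]}

```bash
ls; mkdir -p pics
cat > h.py <<'E'
import numpy as np, cv2
from plant import monitor, imaging, job, bot
from scipy.spatial.transform import Rotation as R
def pts(name):
    s=monitor.get_state(); im,d=imaging.grab_frame(name); c=imaging.get_calibration(name)
    K=np.array(c["K"])
    if "world_from_camera" in c: T=np.array(c["world_from_camera"])
    else:
        W=np.eye(4); W[:3,:3]=R.from_quat(s["eef_rot"]).as_matrix(); W[:3,3]=s["tool_pos"]; T=W@np.array(c["T_tool_cam"])
    v,u=np.mgrid[:400,:640]
    ray=np.stack([(u-K[0,2])/K[0,0],(v-K[1,2])/K[1,1],np.ones_like(u,float)],-1)
    P=(ray*d[...,None])@T[:3,:3].T+T[:3,3]; P[d==0]=np.nan
    return im,d,P,K,T
def save(im,n): cv2.imwrite("pics/"+n,im[...,::-1])
E
python3 - <<'E'
from h import *
print(monitor.get_state())
for n in("scene","side","wrist"):
    im,d,P,K,T=pts(n); save(im,n+"0.png"); np.savez("/tmp/%s0.npz"%n,im=im,P=P); print(n,K[0,0],T.round(3).tolist())
E
```

```text
pics
{'time_s': 0.0, 'q': array([-7.80313578e-01,  4.08004403e-02,  8.37978472e-02, -4.72050180e-04,
       -1.61551755e+00, -3.33668144e-01]), 'joint_vel': array([-0.00094468,  0.00041059, -0.0003327 , -0.00063988,  0.00143463,
       -0.00082132]), 'effort': array([ 3.65623521e-05, -3.68199992e+01,  3.47419417e+01,  6.93212986e+00,
       -5.27988697e-03, -1.33606267e-06]), 'tool_pos': array([ 0.26453652, -0.53810216,  0.20257659]), 'eef_rot': array([-2.26436468e-01,  9.74025527e-01,  8.54971310e-04, -2.59827526e-04]), 'force': array([-0.04284708, -0.04307631, -1.27361422]), 'moment': array([ 0.03896154, -0.04346615,  0.00185411]), 'finger_force': 0.0, 'grip_width': 0.08553822691278881}
scene 448.0469521061012 [[0.836, 0.419, -0.354, 0.918], [0.548, -0.633, 0.546, -0.639], [0.005, -0.651, -0.759, 0.859], [0.0, 0.0, 0.0, 1.0]]
side 507.6585092828086 [[0.834, -0.394, 0.386, -0.019], [-0.551, -0.582, 0.598, -0.863], [-0.011, -0.711, -0.703, 1.029], [0.0, 0.0, 0.0, 1.0]]
wrist 286.47983126656186 [[-0.443, 0.866, 0.233, 0.207], [0.897, 0.427, 0.116, -0.568], [0.001, 0.261, -0.965, 0.373], [0.0, 0.0, 0.0, 1.0]]
```

View pics/scene0.png

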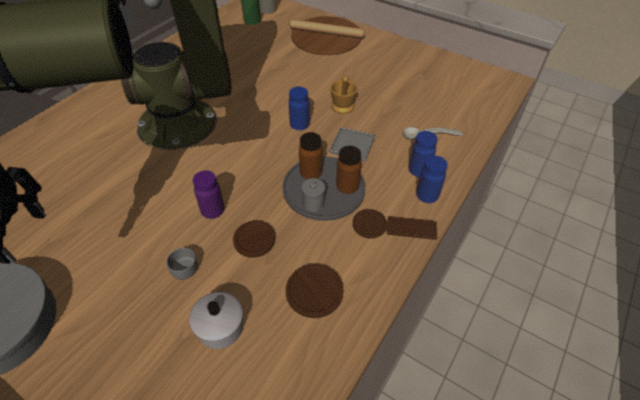

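View pics/side0.png

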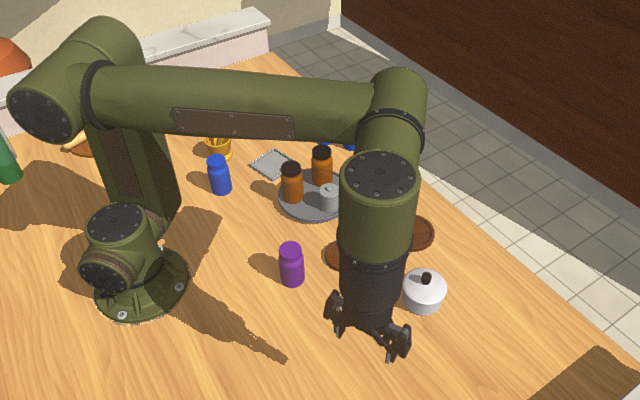

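The scene view shows these:
- **Brown jars:** (311,155) and (348,170) on the turntable at (324,187), with the tin at (314,195).
- **Tray and mortar:** tray (352,145), mortar (344,95).
- **Spoon:** bowl at (411,133), handle running to (462,132).
- **Spoon rest:** dish (370,223), trough to (437,228).
- **Pot and its rest:** pot (217,320), larger rest (315,290).
- **Katori and its rest:** katori (182,263), smaller rest (254,238).
- **Look-alikes:** blue jars at (299,108), (424,152) and (432,180), and a purple one at (208,195). The spoon dish (370,223) could be taken for the small rest, and the grey item at lower left is a bystander.

Next I'll measure positions.

```bash
cat >> h.py <<'E'
def circ(x,y):
    A=np.c_[2*x,2*y,np.ones_like(x)]; s=np.linalg.lstsq(A,x*x+y*y,rcond=None)[0]
    return s[0],s[1],np.sqrt(max(s[2]+s[0]**2+s[1]**2,0))
def region(P,u,v,ru,rv,z0,z1):
    v0=max(v-rv,0);u0=max(u-ru,0)
    Q=P[v0:v+rv,u0:u+ru].reshape(-1,3); Q=Q[np.isfinite(Q[:,0])]
    return Q[(Q[:,2]>z0)&(Q[:,2]<z1)]
def enc(Q):
    (x,y),r=cv2.minEnclosingCircle((Q[:,:2]*1000).astype(np.float32)); return round(x,1),round(y,1),round(r,1),len(Q),np.median(Q[:,2]).round(4)
E
python3 - <<'E'
from h import *
P=np.load('/tmp/scene0.npz')['P']
for n,a in dict(jarA_cap=(311,142,14,12,.108,.14),jarB_cap=(348,155,14,12,.108,.14),tin=(314,186,14,12,.070,.085),pot_lid=(217,315,32,32,.055,.082),knob=(213,307,10,10,.085,.105),katori=(182,258,18,16,.034,.05),krest=(254,238,26,24,.006,.02),prest=(315,290,36,32,.006,.02),mortar=(344,95,18,22,.058,.075),pestle=(344,85,18,16,.1,.13),table=(324,190,46,34,.022,.03),tray=(352,145,26,18,.006,.02),dish=(367,223,19,16,.005,.014),bowl=(411,133,10,8,.006,.03),b1=(427,135,15,10,.108,.13),b2=(434,162,15,12,.108,.13),b3=(299,92,14,10,.1,.13),purple=(205,178,14,12,.1,.13)).items():
    Q=region(P,*a); print(n, enc(Q) if len(Q) else None, Q[:,:2].mean(0).round(4))
# spoon
im=np.load('/tmp/scene0.npz')['im']
for n,(u0,u1,v0,v1) in dict(spoon=(400,470,122,142),srest=(350,442,205,245)).items():
    s=im[v0:v1,u0:u1].astype(int); q=P[v0:v1,u0:u1]
    m=(s.min(-1)>110)&(s.max(-1)-s.min(-1)<40) if n=='spoon' else (s.max(-1)<95)&(q[...,2]>.003)&(q[...,2]<.02)
    Q=q[m]; Q=Q[np.isfinite(Q[:,0])]; print(n,len(Q))
    b=cv2.minAreaRect((Q[:,:2]*1000).astype(np.float32)); print(b, cv2.boxPoints(b).round().tolist(), Q[:,2].min(),Q[:,2].max())
sp=cv2.resize(im[100:260,280:480],None,fx=3.5,fy=3.5,interpolation=2); save(sp,'crop0.png')
print(np.nanmedian(P[250:270,400:410,2]),P[100:120,400:420,2].mean())
E
```

```text
jarA_cap (453.7, 32.6, 27.8, 419, np.float64(0.1329)) [0.458  0.0276]
jarB_cap (558.5, 44.5, 27.8, 433, np.float64(0.1331)) [0.5615 0.0388]
tin (519.3, -51.8, 29.4, 350, np.float64(0.0807)) [ 0.5216 -0.0555]
pot_lid (537.8, -417.2, 51.8, 1900, np.float64(0.0669)) [ 0.5434 -0.4208]
knob (538.4, -416.9, 11.0, 132, np.float64(0.098)) [ 0.5403 -0.4181]
katori (378.2, -356.0, 31.8, 179, np.float64(0.039)) [ 0.379  -0.3573]
krest (439.7, -205.7, 67.1, 1200, np.float64(0.0119)) [ 0.459  -0.2104]
prest (649.7, -243.5, 63.0, 2436, np.float64(0.0118)) [ 0.6511 -0.2459]
mortar (367.8, 334.4, 44.1, 252, np.float64(0.0674)) [0.3704 0.3321]
pestle (383.0, 312.1, 9.0, 45, np.float64(0.1188)) [0.3843 0.3123]
table (510.2, 9.0, 106.6, 602, np.float64(0.026)) [ 0.5224 -0.0193]
tray (486.3, 177.3, 91.1, 279, np.float64(0.0101)) [0.4767 0.2018]
dish (659.3, -12.2, 50.4, 648, np.float64(0.0075)) [ 0.6605 -0.0204]
bowl (595.3, 328.0, 34.1, 114, np.float64(0.0117)) [0.5975 0.332 ]
b1 (680.9, 214.0, 28.5, 259, np.float64(0.116)) [0.6807 0.2136]
b2 (737.6, 144.2, 28.1, 323, np.float64(0.1159)) [0.7377 0.1413]
b3 (307.7, 192.2, 28.3, 248, np.float64(0.115)) [0.3101 0.188 ]
purple (315.1, -193.8, 27.8, 390, np.float64(0.1154)) [ 0.3188 -0.1968]
spoon 218
((637.2799072265625, 332.66558837890625), (206.67190551757812, 109.22953796386719), 70.72537994384766) [[552.0, 253.0], [655.0, 217.0], [723.0, 412.0], [620.0, 448.0]] 7.36878150952025e-05 0.1167608472517685
srest 1668
((709.4254150390625, 1.9980621337890625), (210.8288116455078, 85.63568115234375), 23.277904510498047) [[596.0, -0.0], [630.0, -79.0], [823.0, 4.0], [789.0, 83.0]] 0.003013115410314904 0.019629402737580848
0.0012353157970876327 nan
```

View pics/crop0.png

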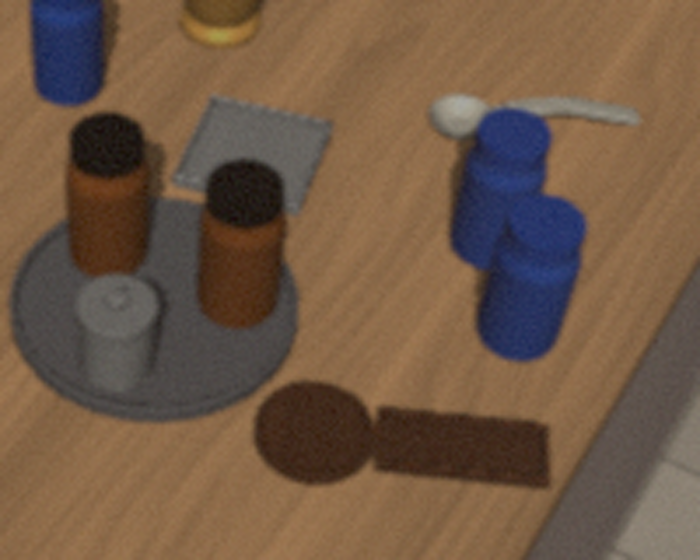

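The crop confirms the choices: two brown jars, with the spoon bowl left of the front blue jar (bowl scene px ≈ (411,133)) and its handle passing behind that jar's cap. I'll refine the spoon, spoon rest, tray and small rest with masks.

Run:
```python
from h import *
z=np.load('/tmp/scene0.npz'); P=z['P'];im=z['im'].astype(int)
def comp(m,u,v):
    n,l,st,c=cv2.connectedComponentsWithStats(m.astype(np.uint8),connectivity=4)
    return l==l[v,u]
fin=np.isfinite(P[...,0])
val=im.max(-1)
dark=fin&(val<100)&(P[...,2]<.025)&(P[...,2]>0)
for n,(u,v) in dict(kr=(254,238),pr=(315,290),dish=(370,223),trough=(410,229)).items():
    print(n,im[v,u],P[v,u].round(4))
    m=comp(dark,u,v); Q=P[m]; 
    b=cv2.minAreaRect((Q[:,:2]*1000).astype(np.float32)); print(enc(Q),Q[:,:2].mean(0).round(4),b)
# sat-based for spoon/tray
sat=im.max(-1)-im.min(-1)
for n,(u,v),zr in (('bowl',(411,133),(.004,.04)),('hand',(450,131),(.0,.04)),('tray',(352,145),(-.0,.02))):
    m=comp(fin&(sat<45)&(P[...,2]>zr[0])&(P[...,2]<zr[1]),u,v); Q=P[m]
    print(n,im[v,u],P[v,u].round(3)); b=cv2.minAreaRect((Q[:,:2]*1000).astype(np.float32)); print(enc(Q),Q[:,:2].mean(0).round(4),b,cv2.boxPoints(b).round().tolist())
for u in range(402,466,3):
    c=[v for v in range(120,142) if sat[v,u]<45 and val[v,u]>90]
    if c: vv=int(np.median(c)); print(u,vv,len(c),P[vv,u].round(3))
Q=P[fin&(abs(P[...,0]-.51)<.13)&(abs(P[...,1]-.01)<.13)&(P[...,2]>.0225)&(P[...,2]<.03)&(sat<40)]; print(enc(Q))
```

```text
Still running in the background as job /tmp/bash_jobs.1000/84cfc05f90ec (pid 511). You'll get a notice when it ends.
```

```bash
cat /tmp/bash_jobs.1000/84cfc05f90ec/std*; kill -- -$(cat /tmp/bash_jobs.1000/84cfc05f90ec/pid)
cat > m.py <<'E'
from h import *
cv2.setNumThreads(1)
z=np.load('/tmp/scene0.npz'); P=z['P'];im=z['im'].astype(int)
def comp(m,u,v):
    m=np.ascontiguousarray(m.astype(np.uint8)*255)
    mm=np.zeros((402,642),np.uint8); cv2.floodFill(m,mm,(u,v),128); return m==128
fin=np.isfinite(P[...,0]); val=im.max(-1); sat=val-im.min(-1)
Z=np.where(fin,P[...,2],-1)
dark=(val<100)&(Z<.025)&(Z>0)
def rep(n,m,u,v):
    print(n,im[v,u],P[v,u].round(4),m.sum(),flush=True)
    if 20<m.sum()<8000:
        Q=P[m]; Q=Q[np.isfinite(Q[:,0])]; b=cv2.minAreaRect((Q[:,:2]*1000).astype(np.float32)); print(enc(Q),Q[:,:2].mean(0).round(4),cv2.boxPoints(b).round().tolist(),flush=True)
for n,(u,v) in dict(kr=(254,238),pr=(315,290),dish=(370,223),trough=(410,229)).items(): rep(n,comp(dark,u,v),u,v)
for n,(u,v) in dict(bowl=(411,133),hand=(450,131),tray=(352,145)).items(): rep(n,comp((sat<45)&(Z>-.01)&(Z<.04),u,v),u,v)
for u in range(402,466,4):
    c=[v for v in range(120,142) if sat[v,u]<45 and val[v,u]>90]
    if c: vv=int(np.median(c)); print(u,vv,len(c),P[vv,u].round(3))
E
timeout 30 python3 m.py
```

```text
kr [61 40 25] [ 0.4594 -0.208   0.0103] 1253
(456.9, -203.2, 55.6, 1253, np.float64(0.0117)) [ 0.4607 -0.2091] [[402.0, -248.0], [497.0, -265.0], [516.0, -161.0], [420.0, -144.0]]
pr [72 47 31] [ 0.6539 -0.2445  0.0133] 2482
(649.4, -238.3, 67.7, 2482, np.float64(0.0117)) [ 0.652  -0.2446] [[590.0, -172.0], [591.0, -306.0], [712.0, -305.0], [711.0, -171.0]]
dish [67 45 28] [ 0.6623 -0.0184  0.0076] 1740
(714.8, 9.3, 101.2, 1740, np.float64(0.0069)) [0.7096 0.0043] [[605.0, 10.0], [640.0, -74.0], [824.0, 3.0], [789.0, 87.0]]
trough [62 37 24] [0.7502 0.0188 0.0068] 1740
(714.8, 9.3, 101.2, 1740, np.float64(0.0069)) [0.7096 0.0043] [[605.0, 10.0], [640.0, -74.0], [824.0, 3.0], [789.0, 87.0]]
bowl [153 147 134] [0.5996 0.3397 0.0022] 623
(709.3, 271.3, 159.7, 623, np.float64(0.0126)) [0.6662 0.2824] [[565.0, 408.0], [615.0, 95.0], [772.0, 120.0], [722.0, 433.0]]
hand [141 135 122] [0.6951 0.3894 0.0195] 623
(709.3, 271.3, 159.7, 623, np.float64(0.0126)) [0.6662 0.2824] [[565.0, 408.0], [615.0, 95.0], [772.0, 120.0], [722.0, 433.0]]
tray [74 71 70] [0.4849 0.1977 0.0054] 837
(480.1, 207.3, 77.3, 837, np.float64(0.0046)) [0.478  0.2126] [[409.0, 254.0], [442.0, 133.0], [547.0, 161.0], [515.0, 282.0]]
402 131 2 [0.579 0.318 0.015]
406 133 11 [0.59  0.326 0.007]
410 133 13 [0.598 0.334 0.006]
414 132 11 [0.608 0.34  0.009]
418 131 5 [0.619 0.34  0.018]
422 130 2 [0.627 0.347 0.022]
426 130 3 [0.638 0.349 0.025]
430 129 4 [0.644 0.364 0.021]
434 130 6 [0.657 0.362 0.024]
438 130 6 [0.667 0.365 0.028]
442 130 5 [0.676 0.374 0.025]
446 130 6 [0.685 0.383 0.023]
450 131 6 [0.695 0.389 0.019]
454 132 5 [0.706 0.395 0.017]
458 132 6 [0.715 0.404 0.015]
462 133 2 [0.723 0.423 0.001]
```

```bash
cat >> h.py <<'E'
def go(x,y,z,head=180,tilt=0):
    """tool shift (m) & rotvec (deg) from the present pose; head = heading of tool x; tilt leans the tool tip along -tool x"""
    s=monitor.get_state(); R0=R.from_quat(s["eef_rot"]); h=np.radians(head)
    Rt=R.from_matrix(np.array([[np.cos(h),np.sin(h),0],[np.sin(h),-np.cos(h),0],[0,0,-1]]))*R.from_euler('y',-tilt,degrees=True)
    print(R0.inv().apply(np.array([x,y,z])-s["tool_pos"]).round(4).tolist(),np.degrees((R0.inv()*Rt).as_rotvec()).round(1).tolist())
def plane(T,K,u,v,z):
    r=T[:3,:3]@[(u-K[0,2])/K[0,0],(v-K[1,2])/K[1,1],1]; return (T[:3,3]+r*(z-T[2,3])/r[2])[:2]
E
timeout 60 python3 - <<'E'
from h import *
go(.378,-.356,.10)
c=imaging.get_calibration("scene");T=np.array(c["world_from_camera"]);K=np.array(c["K"])
q=np.array([plane(T,K,280+a/3.5,100+b/3.5,.012) for a,b in((210,97),(330,120),(300,210),(173,182))]);print(q.round(3).tolist(),q.mean(0))
E
```

```text
[-0.1822, 0.1134, 0.1029] [0.1, -0.0, 26.2]
[[0.422, 0.236], [0.518, 0.265], [0.549, 0.16], [0.451, 0.133]] [0.48513595 0.19847695]
```

Call:
servo_tool:
  plan:
    - [[-0.182,0.113,0.1],[0,0,26.2],0]
    - [[-0.182,0.113,0.1],[0,0,26.2],0]
    - [[-0.182,0.113,0.1],[0,0,26.2],0]
    - [[-0.182,0.113,0.1],[0,0,26.2],0]
    - [[-0.182,0.113,0.1],[0,0,26.2],0]
    - [[-0.182,0.113,0.1],[0,0,26.2],0]
    - [[-0.182,0.113,0.1],[0,0,26.2],0]
    - [[-0.182,0.113,0.1],[0,0,26.2],0]
    - [[-0.182,0.113,0.1],[0,0,26.2],0]
  force: 40

```text
time_s: 1.05
tool_pos: [0.3779, -0.3578, 0.1043]
eef_rot: [0.001, 1.0, -0.0, 0.0]
force: [-0.2, 0.3, 0.5]
grip_width: 0.0855
finger_force: 0.0
```

```bash
timeout 60 python3 - <<'E'
from h import *
im,d,P,K,T=pts("wrist"); save(im,"w1.png")
for n,(lo,hi) in dict(kat=(.034,.05)).items():
    m=(P[...,2]>lo)&(P[...,2]<hi)&(np.hypot(P[...,0]-.378,P[...,1]+.356)<.045); print(enc(P[m]))
m=(P[...,2]>.005)&(P[...,2]<.02)&(np.hypot(P[...,0]-.459,P[...,1]+.208)<.07); print(m.sum(), enc(P[m]) if m.sum() else 0)
go(.378,-.356,.009)
E
```

```text
(378.0, -355.0, 31.0, 817, np.float64(0.0393))
4158 (457.2, -207.6, 49.2, 4158, np.float64(0.0101))
[-0.0001, 0.0018, 0.0951] [-0.0, 0.0, -0.1]
```

View pics/w1.png

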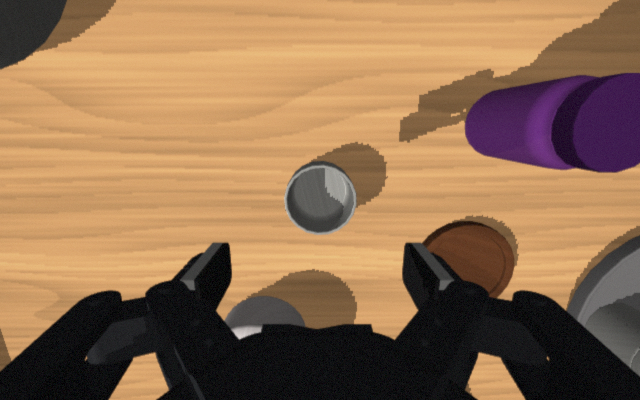

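The wrist view shows the katori centred at (320,197) between the fingers, the small rest at (470,258) and the purple decoy upper right. Katori and rest measure at (378,-355) and (457,-208) mm, so I'll descend and grip.

Call:
servo_tool:
  plan:
    - [[0,0.002,0.04],[0,0,0],0]
    - [[0,0.002,0.075],[0,0,0],0]
    - [[0,0.002,0.095],[0,0,0],0]
    - [[0,0.002,0.095],[0,0,0],0]
    - [[0,0.002,0.095],[0,0,0],0.5]
    - [[0,0.002,0.095],[0,0,0],0.6]
    - [[0,0.002,0.095],[0,0,0],0.6]
    - [[0,0.002,0.095],[0,0,0],0.6]
    - [[0,0.002,0.095],[0,0,0],0.6]
    - [[0,0.002,0.095],[0,0,0],0.6]
  force: 30

```text
time_s: 2.1
tool_pos: [0.3782, -0.3546, 0.0086]
eef_rot: [0.0, 1.0, 0.0, 0.0]
force: [0.2, 0.4, -0.3]
grip_width: 0.0339
finger_force: 0.0
```

```bash
timeout 60 python3 - <<'E'
from h import *
im,d,P,K,T=pts("wrist"); save(im,"w2.png")
im,d,P,K,T=pts("scene"); m=(P[...,2]>.034)&(P[...,2]<.05)&(np.hypot(P[...,0]-.378,P[...,1]+.356)<.1)
print(im[250:270:6,180]); 
print(monitor.get_state()['grip_width'],monitor.get_state()['finger_force'])
save(cv2.resize(im[200:360,100:300],None,fx=3,fy=3),"s2.png")
E
```

```text
[[56 53 50]
 [59 57 55]
 [87 87 80]
 [61 59 56]]
0.034191466998993225 0.0
```

View pics/w2.png

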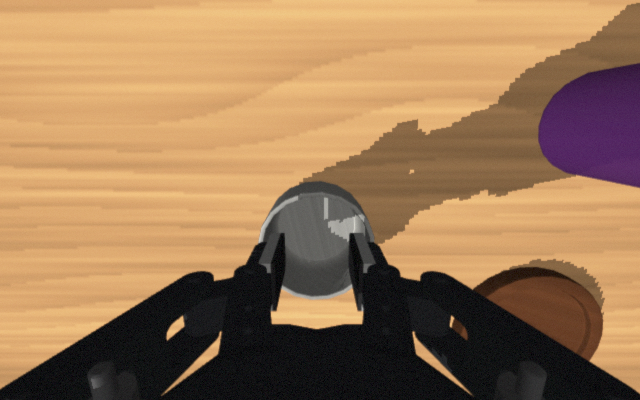

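The wrist view shows the fingers at columns 270 and 360, inside the katori outline (262–372), with a width of 34 mm and no force. I'll check with depth where the fingers are relative to the wall.

```bash
timeout 60 python3 - <<'E'
from h import *
im,d,P,K,T=pts("wrist")
for u,v in((318,185),(262,240),(372,240),(318,295),(318,240),(278,240),(278,300),(262,270),(356,300),(375,270),(240,300)): print(u,v,P[v,u].round(4))
m=(P[...,2]>.034)&(P[...,2]<.046)&(np.hypot(P[...,0]-.378,P[...,1]+.356)<.06)
im2=im.copy(); im2[m]=(255,0,0); save(im2[170:330,220:420],"x.png"); 
c=np.linalg.inv(T)@np.r_[monitor.get_state()['tool_pos'],1]; c=K@c[:3]; print(c/c[2])
print(enc(P[m&(im.min(-1)>60)]))
E
```

```text
318 185 [ 0.3475 -0.354   0.0219]
262 240 [ 0.3727 -0.3831  0.0405]
372 240 [ 0.3734 -0.3256  0.0385]
318 295 [ 0.4063 -0.3539  0.0386]
318 240 [ 0.3888 -0.3538  0.0028]
278 240 [ 0.3682 -0.3733  0.0508]
278 300 [ 0.3896 -0.3718  0.0676]
262 270 [ 0.3674 -0.3753  0.0811]
356 300 [ 0.3881 -0.3377  0.0698]
375 270 [ 0.3675 -0.3327  0.0808]
240 300 [ 0.3624 -0.3766  0.1072]
[316.76566781 227.80826859   1.        ]
(378.2, -355.3, 31.2, 1620, np.float64(0.0392))
```

View pics/s2.png

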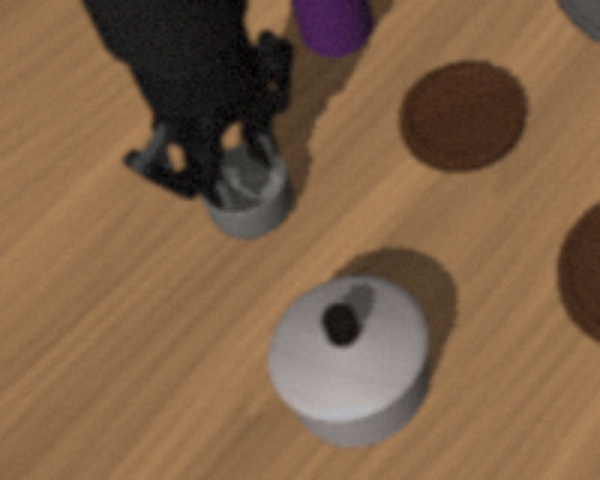

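The katori hasn't moved, and the fingers are now inside it after closing too fast past the thin wall. I'll back out straight up, open, descend and close gradually.

Call:
servo_tool:
  plan:
    - [[0,0,-0.03],[0,0,0],0.6]
    - [[0,0,-0.06],[0,0,0],0.6]
    - [[0,0,-0.07],[0,0,0],0.6]
    - [[0,0,-0.07],[0,0,0],0]
    - [[0,0,-0.07],[0,0,0],0]
    - [[0,0,-0.07],[0,0,0],0]
    - [[0,0,-0.07],[0,0,0],0]
    - [[0,0,-0.07],[0,0,0],0]
    - [[0,0,-0.07],[0,0,0],0]
  force: 20

```text
time_s: 3.15
tool_pos: [0.378, -0.3547, 0.0782]
eef_rot: [0.0, 1.0, 0.0, -0.0]
force: [0.3, 0.5, -0.3]
grip_width: 0.0854
finger_force: 0.0
```

```bash
timeout 60 python3 - <<'E'
from h import *
print(monitor.get_state()['grip_width'])
im,d,P,K,T=pts("wrist")
m=(P[...,2]>.034)&(P[...,2]<.046)&(np.hypot(P[...,0]-.378,P[...,1]+.356)<.06)
print(enc(P[m])); go(.378,-.355,.006)
E
```

```text
0.08541739333470878
(378.3, -354.9, 31.1, 1041, np.float64(0.0392))
[-0.0, -0.0003, 0.0723] [0.0, -0.0, -0.0]
```

Call:
servo_tool:
  plan:
    - [[0,0,0.04],[0,0,0],0]
    - [[0,0,0.07],[0,0,0],0]
    - [[0,0,0.07],[0,0,0],0]
    - [[0,0,0.07],[0,0,0],0.1]
    - [[0,0,0.07],[0,0,0],0.18]
    - [[0,0,0.07],[0,0,0],0.22]
    - [[0,0,0.07],[0,0,0],0.25]
    - [[0,0,0.07],[0,0,0],0.27]
    - [[0,0,0.07],[0,0,0],0.29]
    - [[0,0,0.07],[0,0,0],0.31]
  force: 20

```text
time_s: 4.2
tool_pos: [0.3781, -0.3548, 0.0087]
eef_rot: [0.0, 1.0, 0.0, 0.0]
force: [0.4, -0.2, -0.3]
grip_width: 0.0588
finger_force: 0.0
```

```bash
timeout 60 python3 - <<'E'
from h import *
im,d,P,K,T=pts("wrist")
near=(np.hypot(P[...,0]-.378,P[...,1]+.355)<.06)
f=near&(P[...,2]>.043)&(P[...,2]<.12); q=P[f]; 
for a in np.arange(.043,.12,.008):
    s=q[(q[:,2]>=a)&(q[:,2]<a+.008)]
    for side in(-1,1):
        t=s[(s[:,1]+.355)*side>0]
        if len(t)>3: print(round(a,3),side,len(t),t.min(0).round(4),t.max(0).round(4))
S=pts("side"); im2=S[0]; c=np.linalg.inv(S[4])@[.378,-.355,.03,1]; c=S[3]@c[:3]; print(c/c[2])
S=pts("scene");c=np.linalg.inv(S[4])@[.378,-.355,.03,1]; c=S[3]@c[:3]; u,v=(c[:2]/c[2]).astype(int); print(u,v)
a=cv2.resize(im[180:330,210:430],None,fx=1.8,fy=1.8); b=cv2.resize(S[0][v-45:v+30,u-55:u+55],(396,270),interpolation=2); save(np.vstack([a,b]),"c3.png")
E
```

```text
0.043 -1 229 [ 0.368  -0.3974  0.0431] [ 0.3902 -0.3841  0.051 ]
0.043 1 230 [ 0.3678 -0.3258  0.043 ] [ 0.391  -0.3123  0.051 ]
0.051 -1 336 [ 0.3679 -0.3982  0.051 ] [ 0.3905 -0.3841  0.059 ]
0.051 1 335 [ 0.3679 -0.3259  0.0511] [ 0.3904 -0.3118  0.059 ]
0.059 -1 404 [ 0.3676 -0.3981  0.059 ] [ 0.3904 -0.3839  0.067 ]
0.059 1 401 [ 0.3678 -0.3259  0.059 ] [ 0.391  -0.3117  0.067 ]
0.067 -1 411 [ 0.3678 -0.3977  0.067 ] [ 0.3904 -0.384   0.075 ]
0.067 1 430 [ 0.3675 -0.3259  0.067 ] [ 0.3904 -0.312   0.075 ]
0.075 -1 406 [ 0.3665 -0.4034  0.075 ] [ 0.3849 -0.384   0.083 ]
0.075 1 396 [ 0.3667 -0.3258  0.075 ] [ 0.3854 -0.3057  0.083 ]
0.083 -1 837 [ 0.3654 -0.4139  0.0831] [ 0.3907 -0.3833  0.091 ]
0.083 1 840 [ 0.3652 -0.3265  0.083 ] [ 0.3917 -0.2965  0.091 ]
0.091 -1 3381 [ 0.3654 -0.4143  0.091 ] [ 0.3921 -0.3813  0.099 ]
0.091 1 3357 [ 0.3651 -0.3282  0.091 ] [ 0.392  -0.2955  0.099 ]
0.099 -1 1607 [ 0.3617 -0.4143  0.099 ] [ 0.3921 -0.3763  0.107 ]
0.099 1 1605 [ 0.3616 -0.3341  0.099 ] [ 0.3926 -0.2957  0.107 ]
0.107 -1 3366 [ 0.3613 -0.4141  0.107 ] [ 0.3926 -0.355   0.115 ]
0.107 1 3304 [ 0.3609 -0.3548  0.107 ] [ 0.3921 -0.296   0.115 ]
0.115 -1 3020 [ 0.3611 -0.4141  0.115 ] [ 0.3892 -0.355   0.12  ]
0.115 1 3033 [ 0.3612 -0.3548  0.115 ] [ 0.3887 -0.2958  0.12  ]
[351.62576554 307.00020988   1.        ]
181 261
```

View pics/c3.png

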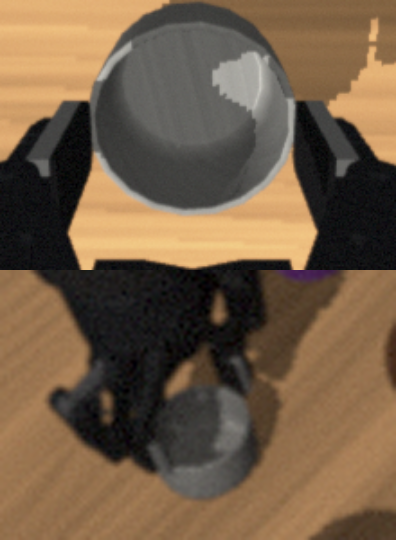

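```bash
timeout 60 python3 - <<'E'
from h import *
for cam in("wrist","scene"):
    im,d,P,K,T=pts(cam)
    f=(abs(P[...,0]-.379)<.012)&(abs(abs(P[...,1]+.355)-.037)<.007)&(P[...,2]>.006)&(P[...,2]<.1); q=P[f]
    for side in(-1,1):
        t=q[(q[:,1]+.355)*side>0]; print(cam,side,len(t),np.histogram(t[:,2],bins=np.arange(.006,.1,.006))[0] )
im,d,P,K,T=pts("wrist"); print([(v,P[v,255].round(3).tolist()) for v in range(215,330,8)])
print(monitor.get_state()['q'].round(3).tolist(), imaging.get_calibration("wrist")["T_tool_cam"])
E
```

```text
wrist -1 1923 [  0   0   0   0   0   0  37 101 126 134 147 153 173 248 716]
wrist 1 1922 [  0   0   0   0   0   0  36 107 133 145 152 170 179 243 667]
scene -1 159 [ 1  4  6  4  3  0  4 11 18 12 15 14  5 11 42]
scene 1 76 [ 0  0  0  0  0  0  3  4  9  8  8  6 10  3 18]
[(215, [0.373, -0.395, -0.0]), (223, [0.378, -0.396, -0.0]), (231, [0.384, -0.396, -0.001]), (239, [0.369, -0.385, 0.048]), (247, [0.371, -0.384, 0.052]), (255, [0.376, -0.385, 0.052]), (263, [0.379, -0.384, 0.054]), (271, [0.382, -0.384, 0.055]), (279, [0.386, -0.384, 0.056]), (287, [0.39, -0.384, 0.057]), (295, [0.433, -0.399, -0.002]), (303, [0.439, -0.399, 0.0]), (311, [0.445, -0.399, 0.0]), (319, [0.452, -0.399, 0.0]), (327, [0.459, -0.4, 0.0])]
[-0.365, -0.113, -0.423, -0.0, -1.261, -1.206] [[ 1.67669485e-03 -9.65327251e-01 -2.61037328e-01  6.45890791e-02]
 [ 9.99998573e-01  1.67300302e-03  2.36353389e-04 -1.97623453e-04]
 [ 2.08557870e-04 -2.61037352e-01  9.65328678e-01 -1.69847875e-01]
 [ 0.00000000e+00  0.00000000e+00  0.00000000e+00  1.00000000e+00]]
```

The pad ends sit at z≈0.044 while the reported TCP is at 0.009. At this opening the fingertips are about 26 mm farther back than the nominal TCP, and both cameras agree. The fingers therefore closed above the rim. I'll correct for this offset, open, and go 30 mm lower.

Call:
servo_tool:
  plan:
    - [[0,0,0],[0,0,0],0]
    - [[0,0,0],[0,0,0],0]
    - [[0,0,0],[0,0,0],0]
    - [[0,0,0],[0,0,0],0]
    - [[0,0,0.01],[0,0,0],0]
    - [[0,0,0.02],[0,0,0],0]
    - [[0,0,0.03],[0,0,0],0]
    - [[0,0,0.03],[0,0,0],0.2]
    - [[0,0,0.03],[0,0,0],0.4]
    - [[0,0,0.03],[0,0,0],0.4]
  force: 30

```text
time_s: 5.5
tool_pos: [0.3783, -0.3549, -0.0212]
eef_rot: [0.0, 1.0, -0.0, 0.0]
force: [-0.5, -0.2, -0.7]
grip_width: 0.0618
finger_force: 32.9
```

```bash
timeout 60 python3 - <<'E'
from h import *
s=monitor.get_state(); print(bot.grip_depth,s['tool_pos'],s['grip_width'],s['finger_force'],s['force'])
E
```

```text
0.0187 [ 0.37829134 -0.35485998 -0.02121783] 0.061816067982540183 32.862674714124296 [-0.52496875 -0.20780953 -0.70267977]
```

Call:
servo_tool:
  plan:
    - [[0,0,-0.02],[0,0,0],0.4]
    - [[0,0,-0.06],[0,0,0],0.4]
    - [[-0.02,0.036,-0.06],[0,0,0],0.4]
    - [[-0.04,0.074,-0.06],[0,0,0],0.4]
    - [[-0.06,0.111,-0.06],[0,0,0],0.4]
    - [[-0.079,0.147,-0.06],[0,0,0],0.4]
    - [[-0.079,0.147,-0.06],[0,0,0],0.4]
    - [[-0.079,0.147,-0.06],[0,0,0],0.4]

```text
time_s: 6.3
tool_pos: [0.4576, -0.2071, 0.0388]
eef_rot: [-0.001, 1.0, 0.0, 0.0]
force: [-0.6, 0.0, -1.8]
grip_width: 0.0621
finger_force: 33.4
```

```bash
timeout 60 python3 - <<'E'
from h import *
s=monitor.get_state(); print(s['tool_pos'],s['grip_width'],s['force'])
im,d,P,K,T=pts("wrist")
m=(P[...,2]>.005)&(P[...,2]<.02)&(np.hypot(P[...,0]-.457,P[...,1]+.2076)<.06);print(enc(P[m]),P[m][:,2].max())
m=(P[...,2]>.08)&(P[...,2]<.115)&(np.hypot(P[...,0]-.457,P[...,1]+.2076)<.05);print(m.sum(),np.nanmedian(P[m],0))
go(.457,-.2076,-.0105)
E
```

```text
[ 0.45762763 -0.20705406  0.03883829] 0.06211242404290907 [-0.5838518   0.00647044 -1.7658118 ]
(457.7, -207.9, 48.9, 6546, np.float64(0.0106)) 0.015766787040834368
9451 [ 0.45408744 -0.20709975  0.09527754]
[0.0002, 0.0002, 0.0492] [0.0, 0.0, 0.0]
```

Call:
servo_tool:
  plan:
    - [[0,-0.001,0.02],[0,0,0],0.4]
    - [[0,-0.001,0.035],[0,0,0],0.4]
    - [[0,-0.001,0.044],[0,0,0],0.4]
    - [[0,-0.001,0.049],[0,0,0],0.4]
    - [[0,-0.001,0.0495],[0,0,0],0.4]
    - [[0,-0.001,0.0495],[0,0,0],0.1]
    - [[0,-0.001,0.0495],[0,0,0],0]
    - [[0,-0.001,0.0495],[0,0,0],0]
    - [[0,-0.001,0.02],[0,0,0],0]
    - [[0,-0.001,-0.03],[0,0,0],0]

```text
time_s: 7.35
tool_pos: [0.4548, -0.2082, 0.0662]
eef_rot: [0.0, 1.0, 0.001, -0.003]
force: [2.5, -0.3, 0.2]
grip_width: 0.0854
finger_force: 0.0
```

```bash
timeout 60 python3 - <<'E'
from h import *
s=monitor.get_state(); print(s['tool_pos'],s['grip_width'],s['force'])
im,d,P,K,T=pts("wrist")
m=(P[...,2]>.042)&(P[...,2]<.056)&(np.hypot(P[...,0]-.457,P[...,1]+.2076)<.05);print(enc(P[m]))
go(.538,-.4165,.12)
E
```

```text
[ 0.45481599 -0.20817456  0.06624681] 0.08539916951401581 [ 2.53382291 -0.33368166  0.20692952]
(457.8, -209.5, 31.1, 1455, np.float64(0.049))
[-0.078, -0.2061, -0.0395] [-0.3, 0.5, 0.0]
```

Katori stands in its rest within 2 mm, top at 49 mm. Now the pot.

Call:
servo_tool:
  plan:
    - [[0,0,-0.05],[0,0,0],0]
    - [[-0.08,-0.209,-0.05],[0,0,0],0]
    - [[-0.08,-0.209,-0.05],[0,0,0],0]
    - [[-0.08,-0.209,-0.05],[0,0,0],0]
    - [[-0.08,-0.209,-0.05],[0,0,0],0]
    - [[-0.08,-0.209,-0.05],[0,0,0],0]
    - [[-0.08,-0.209,-0.05],[0,0,0],0.3]
    - [[-0.08,-0.209,-0.05],[0,0,0],0.5]
    - [[-0.08,-0.209,-0.05],[0,0,0],0.5]

```text
time_s: 8.3
tool_pos: [0.5373, -0.4172, 0.119]
eef_rot: [-0.0, 1.0, -0.0, 0.0]
force: [0.2, 0.2, 0.6]
grip_width: 0.0445
finger_force: 0.0
```

```bash
timeout 60 python3 - <<'E'
from h import *
s=monitor.get_state(); print(s['tool_pos'],s['grip_width'])
im,d,P,K,T=pts("wrist")
h=np.hypot(P[...,0]-.538,P[...,1]+.417)
m=(P[...,2]>.055)&(P[...,2]<.085)&(h<.07)&(im.min(-1)>70);print(enc(P[m]))
m=(P[...,2]>.09)&(P[...,2]<.103)&(h<.03);print(enc(P[m]) if m.any() else 0)
# finger tips
f=(h<.06)&(P[...,2]>.11)&(abs(P[...,0]-s['tool_pos'][0])<.013); q=P[f]; print("tips",np.percentile(q[:,2],[0.2,1,3])-s['tool_pos'][2])
m=(P[...,2]>.005)&(P[...,2]<.02)&(np.hypot(P[...,0]-.651,P[...,1]+.2445)<.08); print(enc(P[m]) if m.any() else 0)
go(.538,-.417,.047)
E
```

```text
[ 0.53726926 -0.41720741  0.11902303] 0.04447610922109005
(538.3, -415.9, 50.9, 10187, np.float64(0.0658))
(537.8, -415.9, 10.8, 728, np.float64(0.0973))
tips [0.03320142 0.03917791 0.04992688]
(649.2, -242.6, 62.5, 5037, np.float64(0.0101))
[-0.0006, 0.0, 0.0723] [-0.0, 0.0, 0.0]
```

Call:
servo_tool:
  plan:
    - [[0,0.001,0.035],[0,0,0],0.45]
    - [[0,0.001,0.06],[0,0,0],0.45]
    - [[0,0.001,0.073],[0,0,0],0.45]
    - [[0,0.001,0.073],[0,0,0],0.6]
    - [[0,0.001,0.073],[0,0,0],0.7]
    - [[0,0.001,0.073],[0,0,0],0.85]
    - [[0,0.001,0.073],[0,0,0],0.85]
    - [[0,0.001,0.073],[0,0,0],0.85]
    - [[0,0.001,0.073],[0,0,0],0.85]
  force: 60

```text
time_s: 9.25
tool_pos: [0.538, -0.4172, 0.0477]
eef_rot: [0.0, 1.0, -0.001, 0.001]
force: [0.5, 3.8, 6.3]
grip_width: 0.02
finger_force: 58.9
```

Call:
servo_tool:
  plan:
    - [[0,0,-0.005],[0,0,0],0.85]
    - [[0,0,-0.02],[0,0,0],0.85]
    - [[0,0,-0.045],[0,0,0],0.85]
    - [[0,0,-0.045],[0,0,0],0.85]
    - [[-0.02,0.03,-0.045],[0,0,0],0.85]
    - [[-0.045,0.07,-0.045],[0,0,0],0.85]
    - [[-0.07,0.11,-0.045],[0,0,0],0.85]
    - [[-0.095,0.149,-0.045],[0,0,0],0.85]
    - [[-0.111,0.173,-0.045],[0,0,0],0.85]
    - [[-0.111,0.173,-0.045],[0,0,0],0.85]

```text
time_s: 10.25
tool_pos: [0.6497, -0.24, 0.0889]
eef_rot: [-0.002, 1.0, 0.001, -0.001]
force: [-1.3, -0.1, -3.5]
grip_width: 0.0197
finger_force: 59.3
```

```bash
timeout 60 python3 - <<'E'
from h import *
s=monitor.get_state(); print(s['tool_pos'],s['grip_width'],s['force'],s['moment'])
im,d,P,K,T=pts("scene"); m=(P[...,2]>.09)&(P[...,2]<.13)&(im.min(-1)>90)&(np.hypot(P[...,0]-.649,P[...,1]+.243)<.08)
print(enc(P[m])); Q=P[m]; A=np.c_[Q[:,:2]-Q[:,:2].mean(0),np.ones(len(Q))]
c=imaging.get_calibration("scene"); t=np.linalg.inv(np.array(c["world_from_camera"]))@[.649,-.243,.08,1]; t=np.array(c["K"])@t[:3]; u,v=(t[:2]/t[2]).astype(int)
save(cv2.resize(im[v-60:v+60,u-80:u+80],None,fx=4,fy=4),"pot.png")
E
```

```text
[ 0.64970789 -0.23996855  0.08894474] 0.01966628575700136 [-1.33847761 -0.13639134 -3.45847831] [-0.08293871  0.09044253 -0.01896872]
(650.4, -241.5, 50.3, 1248, np.float64(0.1077))
```

View pics/pot.png

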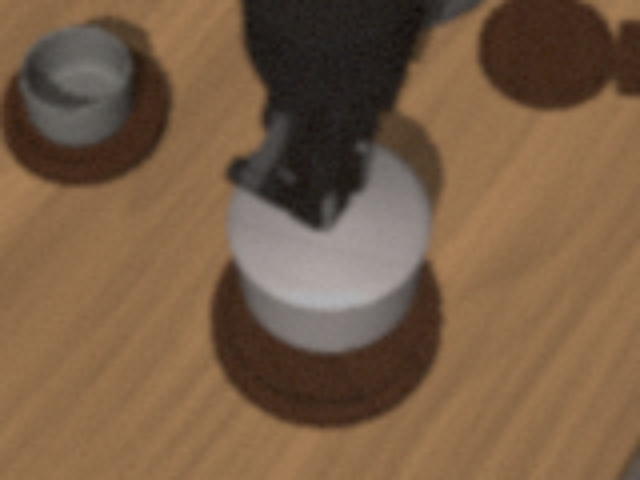

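The pot hangs upright over the larger rest, and the katori sits well in the smaller one. I'll lower it about 32 mm and release.

Call:
servo_tool:
  plan:
    - [[0,-0.001,0.012],[0,0,0],0.85]
    - [[0,-0.001,0.022],[0,0,0],0.85]
    - [[0,-0.001,0.028],[0,0,0],0.85]
    - [[0,-0.001,0.031],[0,0,0],0.85]
    - [[0,-0.001,0.033],[0,0,0],0.85]
    - [[0,-0.001,0.034],[0,0,0],0.85]
    - [[0,-0.001,0.034],[0,0,0],0.85]

```text
time_s: 11.0
tool_pos: [0.6483, -0.2454, 0.058]
eef_rot: [0.0, 1.0, -0.0, 0.001]
force: [-2.9, 1.0, 2.6]
grip_width: 0.0201
finger_force: 60.0
```

Call:
servo_tool:
  plan:
    - [[0,0,0],[0,0,0],0.7]
    - [[0,0,0],[0,0,0],0.6]
    - [[0,0,0],[0,0,0],0.5]
    - [[0,0,0],[0,0,0],0.3]
    - [[0,0,-0.02],[0,0,0],0.3]
    - [[0,0,-0.06],[0,0,0],0.3]
    - [[0,0,-0.1],[0,0,0],0.2]
    - [[0,0,-0.1],[0,0,0],0.2]

```text
time_s: 11.8
tool_pos: [0.6508, -0.2463, 0.165]
eef_rot: [0.0, 1.0, -0.002, 0.006]
force: [-0.3, -0.1, 0.9]
grip_width: 0.0679
finger_force: 0.0
```

```bash
timeout 60 python3 - <<'E'
from h import *
s=monitor.get_state(); print(s['tool_pos'],s['grip_width'],s['force'])
im,d,P,K,T=pts("wrist"); h=np.hypot(P[...,0]-.649,P[...,1]+.243)
m=(P[...,2]>.1)&(P[...,2]<.115)&(h<.03);print(enc(P[m]))
m=(P[...,2]>.065)&(P[...,2]<.09)&(h<.07)&(im.min(-1)>70);print(enc(P[m]))
m=(P[...,2]>.005)&(P[...,2]<.02)&(h<.08); print(enc(P[m]))
go(.638,.357,.2,head=180+31.8,tilt=0)
E
```

```text
[ 0.65082182 -0.24627131  0.16500817] 0.06790718049667532 [-0.32236429 -0.10367761  0.8604284 ]
(648.8, -244.4, 10.9, 532, np.float64(0.1073))
(648.8, -244.5, 50.9, 7997, np.float64(0.0757))
(649.1, -242.4, 61.4, 1273, np.float64(0.0134))
[0.012, 0.6024, -0.0399] [-0.2, 0.4, -31.8]
```

Pot is in its rest within 2 mm. Now jar A: move above, measure.

Call:
servo_tool:
  plan:
    - [[0.195,0.277,0],[0,0,0],0]
    - [[0.195,0.277,0],[0,0,0],0]
    - [[0.195,0.277,0],[0,0,0],0]
    - [[0.195,0.277,0],[0,0,0],0]
    - [[0.195,0.277,0],[0,0,0],0]
    - [[0.195,0.277,0],[0,0,0],0]
    - [[0.195,0.277,0],[0,0,0],0]
    - [[0.195,0.277,0],[0,0,0],0]
    - [[0.195,0.277,0],[0,0,0],0]
    - [[0.195,0.277,0],[0,0,0],0]

```text
time_s: 12.85
tool_pos: [0.4535, 0.0318, 0.1561]
eef_rot: [0.0, 1.0, -0.0, -0.0]
force: [0.4, -0.2, 0.2]
grip_width: 0.0856
finger_force: 0.0
```

```bash
timeout 60 python3 - <<'E'
from h import *
s=monitor.get_state(); print(s['tool_pos'],s['grip_width'],s['force'])
im,d,P,K,T=pts("wrist")
for x,y in((.454,.033),(.5585,.0445)):
    m=(P[...,2]>.125)&(P[...,2]<.14)&(np.hypot(P[...,0]-x,P[...,1]-y)<.045)&(im.max(-1)<90);print(enc(P[m]) if m.any() else 0)
m=(P[...,2]>.005)&(P[...,2]<.016)&(np.hypot(P[...,0]-.485,P[...,1]-.2)<.09); b=cv2.minAreaRect((P[m][:,:2]*1000).astype(np.float32)); print(b)
E
```

```text
[0.45345022 0.03179033 0.15613305] 0.08564633142338937 [ 0.36591943 -0.20534196  0.16113193]
(453.7, 35.3, 26.6, 4115, np.float64(0.1326))
(547.8, 46.4, 24.1, 883, np.float64(0.1322))
((482.0543212890625, 202.06951904296875), (104.8973388671875, 105.2942123413086), 14.299251556396484)
```

Call:
servo_tool:
  plan:
    - [[0,0.002,0.04],[0,0,0],0]
    - [[0,0.002,0.075],[0,0,0],0]
    - [[0,0.002,0.1],[0,0,0],0]
    - [[0,0.002,0.111],[0,0,0],0]
    - [[0,0.002,0.111],[0,0,0],0.1]
    - [[0,0.002,0.111],[0,0,0],0.22]
    - [[0,0.002,0.111],[0,0,0],0.32]
    - [[0,0.002,0.111],[0,0,0],0.4]
    - [[0,0.002,0.111],[0,0,0],0.4]
    - [[0,0.002,0.111],[0,0,0],0.4]
  force: 60

```text
time_s: 13.9
tool_pos: [0.4546, 0.0343, 0.0479]
eef_rot: [0.0, 1.0, 0.0, 0.002]
force: [-1.4, -0.2, 6.5]
grip_width: 0.0581
finger_force: 63.3
```

```bash
timeout 60 python3 - <<'E'
from h import *
s=monitor.get_state(); print(s['tool_pos'],s['grip_width'],s['finger_force'],s['force'],s['effort'].round(2))
E
```

```text
[0.45460092 0.03432126 0.04794979] 0.058119525665256036 63.3351013061565 [-1.41401352 -0.2114505   6.51996639] [ 9.000e-02 -1.519e+01  3.142e+01  5.620e+00  5.000e-01  3.000e-02]
```

Call:
servo_tool:
  plan:
    - [[0,0,-0.01],[0,0,0],0.45]
    - [[0,0,-0.025],[0,0,0],0.45]
    - [[0,0,-0.04],[0,0,0],0.45]
    - [[0,0,-0.04],[0,0,0],0.45]
    - [[0,0,-0.04],[0,0,0],0.45]
    - [[0,0,-0.04],[0,0,0],0.45]
    - [[0,0,-0.04],[0,0,0],0.45]
    - [[0,0,-0.04],[0,0,0],0.45]

```text
time_s: 14.7
tool_pos: [0.453, 0.0341, 0.085]
eef_rot: [0.0, 1.0, -0.0, -0.001]
force: [0.6, 0.0, -5.3]
grip_width: 0.0579
finger_force: 65.4
```

```bash
timeout 60 python3 - <<'E'
from h import *
s=monitor.get_state(); print(s['tool_pos'],s['grip_width'],s['finger_force'],s['force'],s['effort'].round(2))
im,d,P,K,T=pts("scene"); S=pts("side"); 
save(np.vstack([cv2.resize(im[90:230,270:410],(400,400))[:300], cv2.resize(S[0][100:240,230:410],(400,300))]),"jar.png")
r=(im[...,0]>im[...,2]*2)&(np.hypot(P[...,0]-.454,P[...,1]-.034)<.04)&(P[...,2]>.02); print("jar zmin",np.percentile(P[r][:,2],[0,1,5]))
E
```

```text
[0.45303173 0.03410604 0.08500013] 0.05794158771358839 65.36155736612272 [ 0.64223896  0.04335404 -5.31126578] [ 0.000e+00 -1.905e+01  3.707e+01  7.790e+00 -1.000e-02  0.000e+00]
jar zmin [0.0591426  0.06194198 0.06715061]
```

Jar A weighs ≈5.3 N (0.54 kg), so it is the full one. I'll set it back slightly nearer the axis.

Call:
servo_tool:
  plan:
    - [[-0.003,-0.002,0.012],[0,0,0],0.45]
    - [[-0.005,-0.003,0.024],[0,0,0],0.45]
    - [[-0.005,-0.003,0.032],[0,0,0],0.45]
    - [[-0.005,-0.003,0.036],[0,0,0],0.45]
    - [[-0.005,-0.003,0.038],[0,0,0],0.45]
    - [[-0.005,-0.003,0.039],[0,0,0],0.45]
    - [[-0.005,-0.003,0.039],[0,0,0],0.45]

```text
time_s: 15.5
tool_pos: [0.4589, 0.031, 0.0481]
eef_rot: [0.0, 1.0, -0.0, 0.001]
force: [-3.7, -1.0, 4.5]
grip_width: 0.058
finger_force: 66.2
```

Call:
servo_tool:
  plan:
    - [[0,0,0],[0,0,0],0.25]
    - [[0,0,0],[0,0,0],0.15]
    - [[0,0,0],[0,0,0],0]
    - [[0,0,0],[0,0,0],0]
    - [[0,0,-0.02],[0,0,0],0]
    - [[0,0,-0.06],[0,0,0],0]
    - [[0,0,-0.11],[0,0,0],0]
    - [[-0.05,0.005,-0.11],[0,0,0],0]
    - [[-0.1,0.012,-0.11],[0,0,0],0]
    - [[-0.1,0.012,-0.11],[0,0,0],0]

```text
time_s: 16.5
tool_pos: [0.5606, 0.0437, 0.1502]
eef_rot: [0.001, 1.0, -0.002, -0.005]
force: [-1.5, -1.1, -2.7]
grip_width: 0.0855
finger_force: 0.0
```

```bash
timeout 60 python3 - <<'E'
from h import *
s=monitor.get_state(); print(s['tool_pos'],s['grip_width'],s['force'])
im,d,P,K,T=pts("wrist")
for x,y in((.459,.031),(.5585,.0445)):
    m=(P[...,2]>.125)&(P[...,2]<.14)&(np.hypot(P[...,0]-x,P[...,1]-y)<.045)&(im.max(-1)<90);print(enc(P[m]) if m.any() else 0)
m=(P[...,2]>.07)&(P[...,2]<.085)&(np.hypot(P[...,0]-.519,P[...,1]+.052)<.05);print("tin",enc(P[m]) if m.any() else 0)
go(.5585,.0445,.045)
E
```

```text
[0.56064965 0.04373051 0.15016483] 0.08545588279266136 [-1.52732054 -1.11545689 -2.71350411]
(458.4, 31.8, 26.5, 6421, np.float64(0.1325))
(557.4, 47.0, 26.1, 4248, np.float64(0.1326))
tin (520.1, -49.8, 28.0, 3275, np.float64(0.0795))
[-0.0003, 0.0015, 0.1068] [-0.2, -0.5, -0.1]
```

Call:
servo_tool:
  plan:
    - [[0.001,0.002,0.035],[0,0,0],0]
    - [[0.001,0.002,0.07],[0,0,0],0]
    - [[0.001,0.002,0.095],[0,0,0],0]
    - [[0.001,0.002,0.107],[0,0,0],0]
    - [[0.001,0.002,0.107],[0,0,0],0.1]
    - [[0.001,0.002,0.107],[0,0,0],0.22]
    - [[0.001,0.002,0.107],[0,0,0],0.32]
    - [[0.001,0.002,0.107],[0,0,0],0.4]
    - [[0.001,0.002,0.107],[0,0,0],0.4]
    - [[0.001,0.002,0.107],[0,0,0],0.4]

```text
time_s: 17.55
tool_pos: [0.5588, 0.0455, 0.0525]
eef_rot: [0.0, 1.0, 0.0, 0.002]
force: [-1.0, 0.9, 6.5]
grip_width: 0.0577
finger_force: 63.7
```

Call:
servo_tool:
  plan:
    - [[0,0,-0.01],[0,0,0],0.45]
    - [[0,0,-0.025],[0,0,0],0.45]
    - [[0,0,-0.05],[0,0,0],0.45]
    - [[0,0,-0.05],[0,0,0],0.45]
    - [[0,0,-0.05],[0,0,0],0.45]
    - [[0,0,-0.05],[0,0,0],0.45]
    - [[0,0,-0.05],[0,0,0],0.45]

```text
time_s: 18.25
tool_pos: [0.5568, 0.045, 0.0985]
eef_rot: [0.0, 1.0, -0.0, -0.001]
force: [0.4, 0.7, -2.9]
grip_width: 0.0576
finger_force: 64.7
```

```bash
timeout 60 python3 - <<'E'
from h import *
s=monitor.get_state(); print(s['tool_pos'],s['grip_width'],s['finger_force'],s['force'],s['effort'].round(2))
go(.482,.202,.085)
E
```

```text
[0.55675879 0.04504363 0.09853994] 0.057616084965596594 64.66943317092955 [ 0.37104957  0.72991699 -2.9436106 ] [-0.000e+00 -3.299e+01  3.576e+01  7.290e+00 -1.000e-02  0.000e+00]
[0.0748, 0.1569, 0.0136] [-0.0, -0.1, -0.0]
```

Jar B weighs ≈2.9 N, so it is the nearly empty one and goes to the tray at (482,202) mm.

Call:
servo_tool:
  plan:
    - [[0.018,0.036,0],[0,0,0],0.45]
    - [[0.036,0.074,0],[0,0,0],0.45]
    - [[0.055,0.112,0],[0,0,0],0.45]
    - [[0.072,0.147,0],[0,0,0],0.45]
    - [[0.075,0.157,0],[0,0,0],0.45]
    - [[0.075,0.157,0.02],[0,0,0],0.45]
    - [[0.075,0.157,0.04],[0,0,0],0.45]
    - [[0.075,0.157,0.052],[0,0,0],0.45]
    - [[0.075,0.157,0.056],[0,0,0],0.45]
    - [[0.075,0.157,0.056],[0,0,0],0.45]

```text
time_s: 19.25
tool_pos: [0.4824, 0.2017, 0.0432]
eef_rot: [0.0, 1.0, -0.0, -0.0]
force: [-0.5, 0.3, -1.6]
grip_width: 0.0573
finger_force: 64.9
```

Call:
servo_tool:
  plan:
    - [[0,0,0.002],[0,0,0],0.45]
    - [[0,0,0.004],[0,0,0],0.45]
    - [[0,0,0.005],[0,0,0],0.45]
    - [[0,0,0.006],[0,0,0],0.45]
    - [[0,0,0.006],[0,0,0],0.45]

```text
time_s: 19.75
tool_pos: [0.4825, 0.2023, 0.0377]
eef_rot: [0.0, 1.0, 0.0, 0.0]
force: [-0.3, -0.5, -2.4]
grip_width: 0.058
finger_force: 65.0
```

Call:
servo_tool:
  plan:
    - [[0,0,0.001],[0,0,0],0.45]
    - [[0,0,0.002],[0,0,0],0.45]
    - [[0,0,0.002],[0,0,0],0.45]
    - [[0,0,0.002],[0,0,0],0.45]

```text
time_s: 20.15
tool_pos: [0.4831, 0.2023, 0.0375]
eef_rot: [0.0, 1.0, 0.0, 0.001]
force: [-2.9, -0.9, 7.4]
grip_width: 0.0574
finger_force: 65.8
```

Contact made (+7.4 N), so I'll release, rise and look.

Call:
servo_tool:
  plan:
    - [[0,0,-0.001],[0,0,0],0.3]
    - [[0,0,-0.001],[0,0,0],0.2]
    - [[0,0,-0.001],[0,0,0],0.1]
    - [[0,0,-0.001],[0,0,0],0]
    - [[0,0,-0.001],[0,0,0],0]
    - [[0,0,-0.03],[0,0,0],0]
    - [[0,0,-0.07],[0,0,0],0]
    - [[0,0,-0.12],[0,0,0],0]
    - [[0,0,-0.12],[0,0,0],0]
    - [[0,0,-0.12],[0,0,0],0]

```text
time_s: 21.15
tool_pos: [0.4829, 0.2028, 0.157]
eef_rot: [0.0, 1.0, 0.001, 0.001]
force: [-0.2, -0.0, -1.5]
grip_width: 0.0854
finger_force: 0.0
```

```bash
timeout 60 python3 - <<'E'
from h import *
s=monitor.get_state(); print(s['tool_pos'],s['grip_width'],s['force'])
im,d,P,K,T=pts("wrist")
m=(P[...,2]>.11)&(P[...,2]<.125)&(np.hypot(P[...,0]-.482,P[...,1]-.202)<.045)&(im.max(-1)<90);print("B",enc(P[m]))
im,d,P,K,T=pts("scene")
m=(P[...,2]>.125)&(P[...,2]<.14)&(np.hypot(P[...,0]-.459,P[...,1]-.031)<.045)&(im.max(-1)<90);print("A",enc(P[m]))
Q=P[(abs(P[...,0]-.51)<.14)&(abs(P[...,1]-.01)<.14)&(P[...,2]>.012)&(P[...,2]<.029)&(np.ptp(im.astype(int),axis=-1)<35)]; print(enc(Q))
sat=np.ptp(im.astype(int),axis=-1)
m=(P[...,2]>.004)&(P[...,2]<.03)&(P[...,0]>.56)&(P[...,0]<.74)&(P[...,1]>.29)&(P[...,1]<.43)&(sat<50)&(im.max(-1)>90); Q=P[m]; b=cv2.minAreaRect((Q[:,:2]*1000).astype(np.float32)); print(len(Q),b)
go(.6,.35,.17,head=180+31.8,tilt=15)
E
```

```text
[0.48293536 0.2027877  0.15701163] 0.08542495152072993 [-0.15815972 -0.01873074 -1.54248654]
B (482.0, 203.2, 26.4, 3477, np.float64(0.1176))
A (458.3, 30.3, 28.0, 294, np.float64(0.1334))
(514.4, 31.0, 127.9, 3082, np.float64(0.0195))
312 ((656.1268920898438, 361.597412109375), (130.33108520507812, 147.43917846679688), 85.79067993164062)
[-0.118, 0.148, -0.0159] [-4.2, -14.7, -31.6]
```

Jar B stands on the tray at (482,203), top 117.6 mm. Next is the spoon: move near and look from the wrist.

Call:
servo_tool:
  plan:
    - [[-0.03,0.04,0],[0,0,-8],0]
    - [[-0.06,0.08,0],[0,0,-16],0]
    - [[-0.09,0.12,0],[0,0,-24],0]
    - [[-0.107,0.137,0],[0,0,-31.8],0]
    - [[-0.107,0.137,0],[0,0,-31.8],0]
    - [[-0.107,0.137,0],[0,0,-31.8],0]
    - [[-0.107,0.137,0],[0,0,-31.8],0]

```text
time_s: 21.95
tool_pos: [0.5891, 0.3384, 0.1551]
eef_rot: [-0.273, 0.962, -0.0, -0.0]
force: [0.0, -0.7, 0.4]
grip_width: 0.0856
finger_force: 0.0
```

```bash
timeout 60 python3 - <<'E'
from h import *
s=monitor.get_state(); print(s['tool_pos'],s['grip_width'],s['force'])
im,d,P,K,T=pts("wrist"); save(im,"sp.png")
np.savez("/tmp/sp.npz",im=im,P=P)
sat=np.ptp(im.astype(int),axis=-1)
m=(P[...,2]>.003)&(P[...,2]<.035)&(np.hypot(P[...,0]-.66,P[...,1]-.37)<.11)&(sat<60)&(im.max(-1)>110)
Q=P[m]; print(len(Q),cv2.minAreaRect((Q[:,:2]*1000).astype(np.float32)))
h=np.array([np.cos(np.radians(31.8)),np.sin(np.radians(31.8))]); n=np.array([-h[1],h[0]])
a=(Q[:,:2]-[.599,.332])@h; w=(Q[:,:2]-[.599,.332])@n
for t in np.arange(-.04,.16,.015):
    k=(a>t)&(a<t+.015)
    if k.sum()>3: print(t.round(3),k.sum(),w[k].min().round(4),w[k].max().round(4),np.median(Q[k,2]).round(4))
print(a.min(),a.max())
E
```

```text
[0.58905377 0.33843107 0.15514995] 0.08562160851979228 [ 0.0102298  -0.72160691  0.36159022]
2331 ((651.5951538085938, 366.5244445800781), (174.22706604003906, 52.108787536621094), 40.15488052368164)
-0.025 302 -0.0294 0.0147 0.0111
-0.01 341 -0.0333 0.0192 0.0059
0.005 375 -0.0324 0.0182 0.0059
0.02 295 -0.0261 0.0114 0.0141
0.035 163 -0.0101 0.0036 0.0216
0.05 154 -0.0089 0.0057 0.0235
0.065 145 -0.007 0.0068 0.0234
0.08 145 -0.0061 0.0091 0.0234
0.095 123 -0.0051 0.0103 0.0204
0.11 117 -0.0041 0.0115 0.0163
0.125 105 -0.0021 0.0128 0.0121
0.14 66 -0.001 0.0141 0.0089
-0.02370998090928521 0.15003889893514638
```

View pics/sp.png

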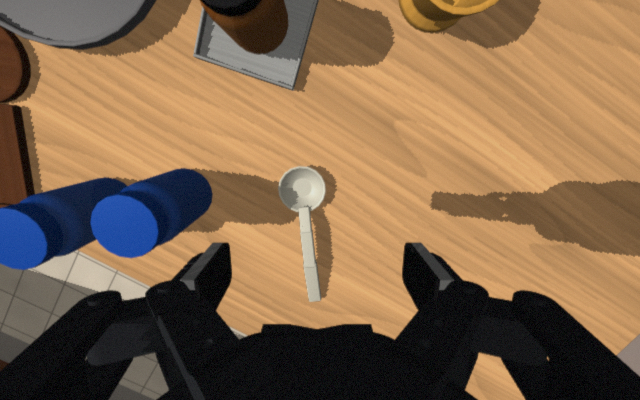

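The wrist view shows the spoon: bowl (301,189), handle end (314,298), with the blue jars clear to its left. Its origin is (605.5,327.8) mm and the handle heads 37°. It is beyond the straight-down reach, so I'll tilt about 20° outward.

```bash
timeout 60 python3 - <<'E'
from h import *
go(.663,.371,.05,217,20); print([x for x in dir(bot) if x[0]!='_'])
E
```

```text
[-0.08, -0.0111, 0.1058] [-0.9, -20.0, -5.2]
['MotionError', 'grip_depth']
```

Call:
servo_tool:
  plan:
    - [[-0.02,-0.003,0.025],[-0.2,-5,-1.3],0.4]
    - [[-0.04,-0.006,0.05],[-0.4,-10,-2.6],0.5]
    - [[-0.06,-0.008,0.08],[-0.7,-15,-3.9],0.6]
    - [[-0.08,-0.011,0.106],[-0.9,-20,-5.2],0.6]
    - [[-0.08,-0.011,0.106],[-0.9,-20,-5.2],0.6]
    - [[-0.08,-0.011,0.106],[-0.9,-20,-5.2],0.6]
    - [[-0.08,-0.011,0.106],[-0.9,-20,-5.2],0.6]

```text
time_s: 22.7
tool_pos: [0.6643, 0.3727, 0.0537]
eef_rot: [-0.312, 0.934, 0.055, 0.166]
force: [-0.5, 0.8, 0.7]
grip_width: 0.0341
finger_force: 0.0
```

```bash
timeout 60 python3 - <<'E'
from h import *
s=monitor.get_state(); print(s['tool_pos'],s['grip_width'],s['force'],s['q'].round(3))
im,d,P,K,T=pts("wrist"); tp=s['tool_pos']; Rm=R.from_quat(s['eef_rot']).as_matrix()
L=(P-tp)@Rm  # tool coords
f=(abs(L[...,0])<.013)&(abs(L[...,1])<.035)&(L[...,2]<-.02)&(P[...,2]>.04); print("tip back",np.sort(L[f][:,2])[-30:].round(4)[::6], L[f][:,0].mean(),L[f][:,1].min(),L[f][:,1].max())
sat=np.ptp(im.astype(int),axis=-1)
m=(P[...,2]>.018)&(P[...,2]<.03)&(np.hypot(P[...,0]-.652,P[...,1]-.363)<.03)&(sat<60)&(im.max(-1)>110)
Q=P[m]; print(len(Q),Q.mean(0).round(4) if len(Q) else 0)
go(.663,.371,-.019,217,20); go(.663,.371,.0,217,20)
E
```

```text
[0.66433312 0.37274406 0.05369196] 0.03410055782314472 [-0.54296619  0.78499105  0.6841047 ] [ 0.799  0.176 -0.109  0.066 -0.938 -1.753]
tip back [-0.0301 -0.0297 -0.0292 -0.0288 -0.0284] 0.008652152675920772 -0.03499289966745045 0.034967628348155505
1525 [0.6496 0.3616 0.0226]
[0.0273, -0.0007, 0.0673] [-0.0, 0.2, 0.0]
[0.0207, -0.0007, 0.0495] [-0.0, 0.2, 0.0]
```

Call:
servo_tool:
  plan:
    - [[0.012,-0.001,0.03],[0,0,0],0.6]
    - [[0.021,-0.001,0.05],[0,0,0],0.6]
    - [[0.0273,-0.001,0.067],[0,0,0],0.6]
    - [[0.0273,-0.001,0.067],[0,0,0],0.6]
    - [[0.0273,-0.001,0.067],[0,0,0],0.7]
    - [[0.0273,-0.001,0.067],[0,0,0],0.8]
    - [[0.0273,-0.001,0.067],[0,0,0],0.9]
    - [[0.0273,-0.001,0.067],[0,0,0],0.95]
    - [[0.0273,-0.001,0.067],[0,0,0],0.95]
  force: 40

```text
time_s: 23.65
tool_pos: [0.6624, 0.3703, -0.0207]
eef_rot: [-0.313, 0.934, 0.056, 0.166]
force: [-2.5, 0.1, 5.4]
grip_width: 0.0133
finger_force: 40.1
```

```bash
timeout 60 python3 - <<'E'
from h import *
s=monitor.get_state(); print(s['tool_pos'],s['grip_width'],s['finger_force'],s['force'],s['eef_rot'])
go(.663,.371,.05,217,20)
E
```

```text
[ 0.66243348  0.37025258 -0.02068726] 0.013270239996572675 40.111151933670044 [-2.50327225  0.13355455  5.41087997] [-0.31275478  0.93356191  0.05551616  0.16602579]
[-0.0252, 0.0002, -0.066] [0.0, 0.2, 0.0]
```

Call:
servo_tool:
  plan:
    - [[-0.003,0,-0.008],[0,0,0],0.95]
    - [[-0.01,0,-0.027],[0,0,0],0.95]
    - [[-0.02,0,-0.055],[0,0,0],0.95]
    - [[-0.034,0,-0.094],[0,0,0],0.95]
    - [[-0.051,0,-0.141],[0,0,0],0.95]
    - [[-0.051,0,-0.141],[0,0,0],0.95]
    - [[-0.051,0,-0.141],[0,0,0],0.95]

```text
time_s: 24.35
tool_pos: [0.6619, 0.3697, 0.1298]
eef_rot: [-0.312, 0.934, 0.056, 0.166]
force: [-0.0, -0.1, -1.3]
grip_width: 0.0131
finger_force: 39.3
```

```bash
timeout 60 python3 - <<'E'
from h import *
s=monitor.get_state(); print(s['tool_pos'],s['grip_width'],s['finger_force'],s['force'])
im,d,P,K,T=pts("wrist"); tp=s['tool_pos']; Rm=R.from_quat(s['eef_rot']).as_matrix()
sat=np.ptp(im.astype(int),axis=-1)
m=(P[...,2]>.1)&(P[...,2]<.21)&(sat<60)&(im.max(-1)>110)&(np.hypot(P[...,0]-.65,P[...,1]-.36)<.15); Q=P[m]
b=cv2.minAreaRect((Q[:,:2]*1000).astype(np.float32)); print(len(Q),b)
h=np.array([.7986,.6018]);n=np.array([-h[1],h[0]]); a=(Q[:,:2]-tp[:2])@h; w=(Q[:,:2]-tp[:2])@n
for t in np.arange(-.12,.12,.015):
    k=(a>t)&(a<t+.015)
    if k.sum()>3: print(t.round(3),k.sum(),w[k].min().round(4),w[k].max().round(4),np.median(Q[k,2]).round(4))
print(a.min(),a.max())
# spoon rest from the scene
z=np.load('/tmp/scene0.npz'); c=imaging.get_calibration("scene");T=np.array(c["world_from_camera"]);K=np.array(c["K"])
q=np.array([plane(T,K,280+x/3.5,100+y/3.5,.010) for x,y in((378,407),(550,422),(548,487),(374,470),(314,432),(254,432),(372,432),(314,381),(314,483))]);print((q*1000).round(1).tolist())
e=(q[1]+q[2]-q[0]-q[3])/2; print(np.degrees(np.arctan2(e[1],e[0])))
P0=z['P'];i0=z['im'].astype(int); m=(i0.max(-1)<100)&(P0[...,2]>.002)&(P0[...,2]<.016)&(P0[...,0]>.6)&(P0[...,0]<.84)&(abs(P0[...,1])<.12); m[:, :348]=0; Q=P0[m]
v,V=np.linalg.eigh(np.cov((Q[:,:2]).T)); ax=V[:,1]*np.sign(V[0,1]); print(len(Q),np.degrees(np.arctan2(ax[1],ax[0])),Q[:,:2].mean(0))
nn=np.array([-ax[1],ax[0]]); a=(Q[:,:2]-Q[:,:2].mean(0))@ax; w=(Q[:,:2]-Q[:,:2].mean(0))@nn
for t in np.arange(-.12,.11,.015):
    k=(a>t)&(a<t+.015)
    if k.sum()>3: print(t.round(3),k.sum(),w[k].min().round(4),w[k].max().round(4),np.median(w[k]).round(4))
print(a.min(),a.max())
E
```

```text
[0.66187042 0.36971025 0.12978644] 0.01314923921905791 39.32338893413544 [-0.03518644 -0.12688809 -1.31750674]
16511 ((642.9685668945312, 314.4300537109375), (184.85125732421875, 129.8458251953125), 89.0040283203125)
-0.105 1456 -0.0195 0.0176 0.1632
-0.09 4003 -0.0268 0.0253 0.1561
-0.075 4517 -0.0271 0.0257 0.1553
-0.06 3318 -0.1449 0.0225 0.1606
-0.045 945 -0.0103 0.0393 0.1703
-0.03 679 -0.0208 0.0384 0.1737
-0.015 513 -0.0072 0.0055 0.1738
0.0 470 -0.0081 0.0065 0.1738
0.015 291 -0.0087 0.0067 0.1724
0.03 204 -0.0087 0.0066 0.1682
0.045 115 -0.0087 0.0067 0.165
-0.09845622084927444 0.055814008537305365
[[689.4, 21.9], [794.3, 75.5], [815.4, 23.7], [712.3, -27.7], [663.0, -21.7], [628.8, -44.4], [696.1, 0.1], [641.0, 17.9], [683.9, -59.3]]
26.7835362569633
1756 28.28960818020532 [0.70968872 0.00648044]
-0.105 30 -0.0217 0.0373 0.0027
-0.09 141 -0.0343 0.0678 0.0027
-0.075 177 -0.0416 0.0935 -0.002
-0.06 174 -0.0425 0.0485 0.0006
-0.045 159 -0.0412 0.0375 -0.0001
-0.03 116 -0.0319 0.0325 -0.001
-0.015 108 -0.0273 0.0308 -0.002
0.0 115 -0.0284 0.0234 -0.0026
0.015 120 -0.0294 0.0302 -0.0027
0.03 119 -0.0302 0.0218 -0.0022
0.045 118 -0.0306 0.0296 -0.0038
0.06 134 -0.0314 0.095 -0.0013
0.075 137 -0.031 0.0839 -0.0
0.09 107 -0.032 0.0797 -0.006
-0.10286466999497502 0.10533200973857812
```

The spoon is held level at 150 mm, with its bowl centre 71.5 mm behind the TCP. The rest's dish is at (663,-21) mm with the trough heading 26.7°. I'll carry it over the blue jars (116 mm tall).

```bash
timeout 60 python3 - <<'E'
from h import *
go(.727,.011,.13,206.7,20)
E
```

```text
[0.1521, -0.3257, -0.0585] [3.6, -0.0, 9.7]
```

Call:
servo_tool:
  plan:
    - [[0.015,-0.033,-0.006],[0.4,0,1],0.95]
    - [[0.03,-0.066,-0.012],[0.7,0,2],0.95]
    - [[0.047,-0.1,-0.018],[1.1,0,3],0.95]
    - [[0.062,-0.133,-0.024],[1.5,0,4],0.95]
    - [[0.078,-0.166,-0.03],[1.8,0,5],0.95]
    - [[0.093,-0.2,-0.036],[2.2,0,6],0.95]
    - [[0.109,-0.233,-0.042],[2.6,0,7],0.95]
    - [[0.124,-0.266,-0.048],[2.9,0,8],0.95]
    - [[0.14,-0.3,-0.054],[3.3,0,9],0.95]
    - [[0.152,-0.326,-0.0585],[3.6,0,9.7],0.95]

```text
time_s: 25.4
tool_pos: [0.7269, 0.0087, 0.1278]
eef_rot: [-0.226, 0.959, 0.039, 0.168]
force: [0.1, 0.7, 0.6]
grip_width: 0.0132
finger_force: 39.3
```

```bash
timeout 60 python3 - <<'E'
from h import *
s=monitor.get_state(); print(s['tool_pos'],s['grip_width'],s['force'])
go(.727,.011,.02,206.7,20)
E
```

```text
[0.72686197 0.00867216 0.12784514] 0.013197082868746206 [0.07299123 0.69515782 0.55869335]
[0.0355, 0.002, 0.1018] [-0.1, -0.2, -0.1]
```

Call:
servo_tool:
  plan:
    - [[0.01,0,0.028],[0,0,0],0.95]
    - [[0.02,0,0.056],[0,0,0],0.95]
    - [[0.03,0,0.084],[0,0,0],0.95]
    - [[0.036,0,0.1],[0,0,0],0.95]
    - [[0.036,0,0.1],[0,0,0],0.95]
    - [[0.036,0,0.1],[0,0,0],0.95]
    - [[0.036,0,0.1],[0,0,0],0.95]

```text
time_s: 26.1
tool_pos: [0.7288, 0.011, 0.0255]
eef_rot: [-0.227, 0.958, 0.039, 0.17]
force: [0.2, -0.1, -0.3]
grip_width: 0.0131
finger_force: 39.4
```

```bash
timeout 60 python3 - <<'E'
from h import *
s=monitor.get_state(); print(s['tool_pos'],s['grip_width'],s['force'])
im,d,P,K,T=pts("wrist"); sat=np.ptp(im.astype(int),axis=-1)
sp=(P[...,2]>.03)&(P[...,2]<.075)&(sat<60)&(im.max(-1)>110)&(np.hypot(P[...,0]-.67,P[...,1]+.01)<.14); Q=P[sp]
h=np.array([np.cos(np.radians(26.7)),np.sin(np.radians(26.7))]);n=np.array([-h[1],h[0]]); o=np.array([.663,-.021])
def prof(Q):
    a=(Q[:,:2]-o)@h; w=(Q[:,:2]-o)@n; print(len(Q),a.min().round(4),a.max().round(4))
    for t in np.arange(-.05,.17,.02):
        k=(a>t)&(a<t+.02)
        if k.sum()>8: print(t.round(3),k.sum(),*np.percentile(w[k],[1,99]).round(4),np.median(Q[k,2]).round(4))
prof(Q)
r=(P[...,2]>.004)&(P[...,2]<.014)&(im.max(-1)<130)&(np.hypot(P[...,0]-.7,P[...,1]+.0)<.16)&(P[...,0]>.61); prof(P[r])
S=pts("scene")[0]; save(np.vstack([cv2.resize(im[100:400,120:520],(640,300)),cv2.resize(S[180:270,320:460],(640,300),interpolation=2)]),"rest.png")
E
```

```text
[0.72884766 0.01101228 0.02546846] 0.013111307259026653 [ 0.16034175 -0.07501405 -0.25766896]
16791 -0.0251 0.1291
-0.03 3233 -0.0228 0.0201 0.0572
-0.01 6094 -0.0266 0.0239 0.051
0.01 4364 -0.0235 0.0208 0.0557
0.03 1141 -0.0075 0.0046 0.0672
0.05 743 -0.0077 0.0047 0.0696
0.07 656 -0.0088 0.0058 0.0696
0.09 330 -0.0092 0.0061 0.067
0.11 230 -0.0092 0.0063 0.0617
11486 -0.0432 0.1565
-0.05 2643 -0.0234 0.0302 0.0086
-0.03 5065 -0.0339 0.0414 0.005
-0.01 1598 -0.0368 0.0445 0.0054
0.01 168 0.0362 0.0425 0.0092
0.05 451 -0.0213 0.0274 0.0087
0.07 900 -0.0215 0.027 0.0052
0.09 244 -0.0215 0.0271 0.0052
0.11 406 0.1012 0.1378 0.0091
```

View pics/rest.png

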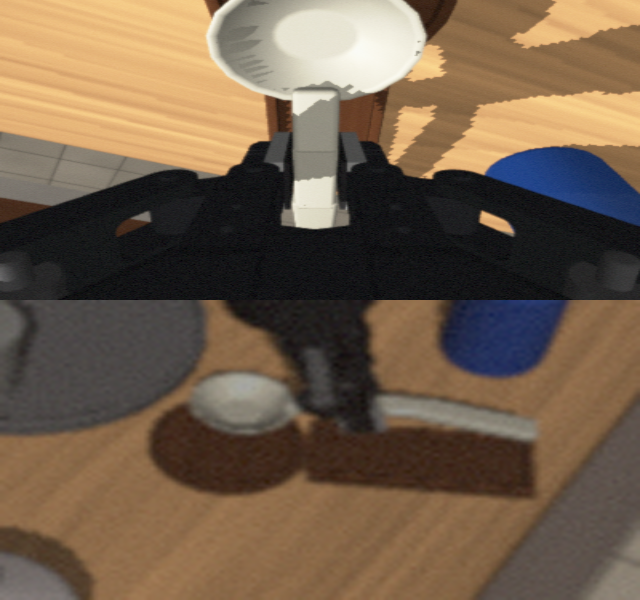

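The spoon hangs level above the rest, aligned with the trough. It needs +4 mm sideways and −3 mm lengthwise, then 40 mm down.

Call:
servo_tool:
  plan:
    - [[0.003,0.004,0],[0,0,0],0.95]
    - [[0.007,0.004,0.01],[0,0,0],0.95]
    - [[0.01,0.004,0.02],[0,0,0],0.95]
    - [[0.013,0.004,0.028],[0,0,0],0.95]
    - [[0.0155,0.004,0.034],[0,0,0],0.95]
    - [[0.016,0.004,0.0355],[0,0,0],0.95]
    - [[0.016,0.004,0.0355],[0,0,0],0.95]

```text
time_s: 26.9
tool_pos: [0.7237, 0.0132, -0.0152]
eef_rot: [-0.227, 0.958, 0.039, 0.169]
force: [-0.2, 0.4, 0.0]
grip_width: 0.013
finger_force: 39.4
```

```bash
timeout 60 python3 - <<'E'
from h import *
s=monitor.get_state(); print(s['tool_pos'],s['grip_width'],s['force'])
im,d,P,K,T=pts("wrist"); sat=np.ptp(im.astype(int),axis=-1)
o=np.array([.663,-.021]);h=np.array([np.cos(np.radians(26.7)),np.sin(np.radians(26.7))]);n=np.array([-h[1],h[0]])
Q=P[(P[...,2]>.005)&(P[...,2]<.035)&(sat<60)&(im.max(-1)>110)&(np.hypot(P[...,0]-.663,P[...,1]+.021)<.05)]
a=(Q[:,:2]-o)@h; w=(Q[:,:2]-o)@n; print(a.min(),np.percentile(w,[.5,99.5]),Q[(abs(a)<.01)&(abs(w)<.01)][:,2].min(), np.median(Q[(abs(a)<.01)&(abs(w)<.01)][:,2]))
E
```

```text
[ 0.72374114  0.01317412 -0.01518182] 0.012999049133058056 [-0.22827947  0.41888105  0.02300915]
-0.04177110964801223 [-0.02245426  0.02814158] 0.006560488869914172 0.008397402312068841
```

Call:
servo_tool:
  plan:
    - [[0.0003,0,0.001],[0,0,0],0.95]
    - [[0.0003,0,0.001],[0,0,0],0.95]
    - [[0.0003,0,0.001],[0,0,0],0.95]

```text
time_s: 27.25
tool_pos: [0.7241, 0.0133, -0.0156]
eef_rot: [-0.227, 0.958, 0.039, 0.17]
force: [0.6, 0.3, 0.3]
grip_width: 0.0129
finger_force: 39.4
```

Call:
servo_tool:
  plan:
    - [[0,0,0],[0,0,0],0.8]
    - [[0,0,0],[0,0,0],0.7]
    - [[0,0,0],[0,0,0],0.6]
    - [[0,0,0],[0,0,0],0.55]
    - [[-0.007,0,-0.019],[0,0,0],0.55]
    - [[-0.02,0,-0.055],[0,0,0],0.5]
    - [[-0.035,0,-0.095],[0,0,0],0.5]
    - [[-0.05,0,-0.14],[0,0,0],0.5]
    - [[-0.05,0,-0.14],[0,0,0],0.5]

```text
time_s: 28.15
tool_pos: [0.7266, 0.0126, 0.1439]
eef_rot: [-0.228, 0.957, 0.038, 0.176]
force: [0.2, -0.1, 0.8]
grip_width: 0.0429
finger_force: 0.0
```

```bash
timeout 60 python3 - <<'E'
from h import *
s=monitor.get_state(); print(s['tool_pos'],s['grip_width'],s['force'])
im,d,P,K,T=pts("wrist"); sat=np.ptp(im.astype(int),axis=-1)
o=np.array([.663,-.021]);h=np.array([np.cos(np.radians(26.7)),np.sin(np.radians(26.7))]);n=np.array([-h[1],h[0]])
def prof(Q):
    a=(Q[:,:2]-o)@h; w=(Q[:,:2]-o)@n; print(len(Q),np.percentile(a,[.5,99.5]).round(4))
    for t in np.arange(-.05,.17,.02):
        k=(a>t)&(a<t+.02)
        if k.sum()>8: print(t.round(3),k.sum(),*np.percentile(w[k],[1,99]).round(4),np.median(Q[k,2]).round(4))
reg=(np.hypot(P[...,0]-.69,P[...,1]+.0)<.12)&(P[...,0]>.61)
prof(P[reg&(P[...,2]>.005)&(P[...,2]<.04)&(sat<60)&(im.max(-1)>120)])
prof(P[reg&(P[...,2]>.003)&(P[...,2]<.016)&(im.max(-1)<120)&(sat>15)])
S=pts("scene")[0]; save(np.vstack([im[100:340,150:500],cv2.resize(S[80:340,200:480],(350,325))]),"fin.png")
E
```

```text
[0.72664786 0.01259275 0.14390703] 0.04290477484180562 [ 0.18965982 -0.14353014  0.75939144]
5275 [-0.0413  0.1421]
-0.05 209 0.0271 0.0561 0.0256
-0.03 1158 -0.0198 0.0723 0.0156
-0.01 1521 -0.0226 0.0285 0.0093
0.01 918 -0.0187 0.0242 0.0166
0.03 356 -0.0034 0.0093 0.0272
0.05 301 -0.0049 0.0096 0.0286
0.07 272 -0.005 0.0102 0.0284
0.09 218 -0.0061 0.0098 0.0249
0.11 194 -0.0064 0.0102 0.0197
0.13 128 -0.0054 0.0095 0.0151
6905 [-0.0414  0.1527]
-0.05 933 -0.0216 0.0299 0.0082
-0.03 1242 -0.0336 0.042 0.0051
-0.01 756 -0.0358 0.0444 0.0053
0.01 803 -0.0323 0.0415 0.0053
0.03 623 -0.0199 0.0271 0.0057
0.05 638 -0.0204 0.0273 0.0051
0.07 556 -0.0203 0.0271 0.005
0.09 467 -0.0202 0.0268 0.0051
0.11 412 -0.0199 0.0266 0.0052
0.13 378 -0.0204 0.0265 0.0052
0.15 97 -0.0184 0.0249 0.0057
```

View pics/fin.png

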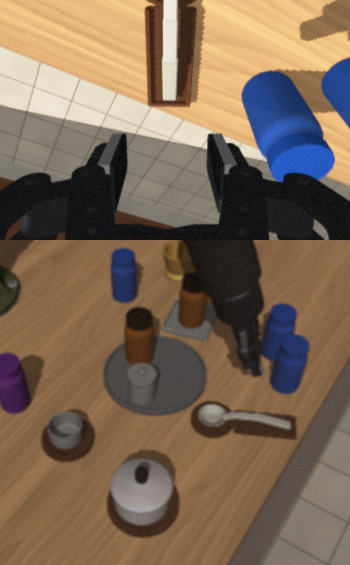

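The spoon lies level in its rest (handle top at 28.5 mm), bowl centred in the dish. The pot, katori, both jars and the tin are in place, and the gripper is free, so I'll hand in.

```bash
timeout 100 python3 -c "
from h import *
print(job.sign_off())"
```

```text
the job is handed in; nothing more can be done
None
```

The job is handed in: the pot, katori and spoon are each in their rests, the nearly empty jar (jar_b, about 2.9 N when lifted) is in the refill tray and the full one (jar_a, about 5.3 N) is on the turntable; my last camera checks found all of them in place, but the hand-in returned no verdict.

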